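# Fetch the low porcelain box from behind the vases

### The job

First clear all three porcelain vases off the wooden tray and stand them together on the grey felt board. Then fetch the low lidded box that stood behind them and set it down on the middle of the banding wheel, and after that put each vase back upright on the very spot of the tray where it stood at the start. Do not tip over any of the ware, and leave the little colour dish on the board where it is.

Things in the scene. Friction and masses are not known exactly. Their poses are not given: they have to be found in the camera images.
- tray: Fixed dark wooden tray, 250 (its x) x 270 (its y) mm, floor 12 mm thick, 24 mm high rails at its +x and +-y edges. Origin: centre of its underside. On its floor are round marks (x, y in mm): front (-85, 0), left (-10, 92), right (-10, -92), back (12, 0). The low box starts on back, a vase on each other mark (which is where varies). A flat brush, 6 mm high, lies at x = 104.
- board: Fixed side area: flat board covered with grey felt, 320 (its x) x 160 (its y) x 12 mm high. Origin: centre of its underside, on the table. The colour dish stands near its +y edge, 46 to 78 mm from its middle line; the rest is free. The three vases fit in a row along its x direction, 85 mm apart, 20 mm to the -y side of its middle.
- wheel: Fixed metal banding wheel (potter's turntable, locked): round flat head 150 mm across with concentric rings, its top 70 mm above the table. Origin: centre of its underside, on the table; the middle of the head is straight above.
- round_vase_center (a point): White porcelain brush pot: plain upright open cylinder, 56 mm across, 92 mm high, wall 4 mm, about 0.2 kg. The point is its centre, 46 mm above its underside; z up along its axis.
- square_vase_center (a point): White porcelain open square vase, 50 x 50 mm, 90 mm high, wall 5 mm, about 0.2 kg. The point is its centre, 45 mm above its underside; x and y are square to its sides, z up. It may be put back with any side in front.
- shouldered_vase_center (a point): White porcelain closed vase, round, with a narrow neck and lip, 96 mm high: belly 58 mm across and straight between 30 and 62 mm above its underside, foot 44 mm across, lip 36 mm across; about 0.3 kg. The point is its centre, 48 mm above its underside; z up along its axis.
- low_box_center (a point): White porcelain low round lidded box (one solid piece), 56 mm across, 38 mm high, straight-sided between 4 and 30 mm, about 0.12 kg. The point is its centre, 19 mm above its underside; z up along its axis. The vases stand some 36 mm away on three sides of it and are taller than it by 50 mm and more.
- colour_dish_center (a point): Bystander on the felt board: little white colour dish, 32 mm across, 10 mm high, 0.04 kg, loose; stands near the middle of the board's +y edge. The point is its centre, 5 mm above its underside.

How it is judged:
By the outcome, as a careful person would: the job done as asked, in the order asked, and still so for the second after the job is handed in, with the robot touching nothing.
It also fails if it takes over 136 s, if anything falls off the work surface, if the arm or the gripper's body presses on something with over 40 N, if the wrist force passes 120 N, or if a joint passes its speed limit or range.

### The arm

A 6-joint arm with a two-finger parallel gripper is mounted at the origin on the work surface. World frame = base frame: x ahead of the robot, y to its left, z up, the work surface at z = 0. Lengths are in m, angles in rad, forces in N, time in s.
With the tool pointing down it reaches from about 0.375 to 0.9 m from the base axis. Payload 3.1 kg.
Tool frame: the origin (TCP) lies on the front face of the gripper's body, between the roots of the fingers; the fingertips stand 70 mm ahead of it and the grasp point (between the pads) lies 51 mm ahead of it (ctrl.hold_point_z is the distance from the TCP to the grasp point, in m); z points along the fingers, x is the direction in which the jaws open and shut, and the axes are right-handed (so a half turn about z gives the same grasp; the last joint's range is limited). The gripper opens to 87 mm and grips with 3 to 60 N. Pads are 19 mm wide; open, the fingers measure 117 mm over their backs; the gripper's body (75 mm by 190 mm) begins 51 mm behind the grasp point.
Start: joints at [-1.411, 0.527, 1.433, -0, 1.181, -0.178], TCP at [0.208, -0.589, 0.292] pointing down, gripper open.
Joint ranges: [-3.08, 3.08], [-0.75, 2.2], [0.22, 2.44], [-1.43, 4.57], [0, 2.65], [-2.85, 2.85]. Speed limits (rad/s): [2.79, 2.79, 3.14, 3.14, 3.14, 3.14].

### API

Orientations are given as a unit quaternion [w, x, y, z].
In Python, from station import ctrl, imaging, spotter gives the robot as it stands.
- The arm moves only by the tool move_arm, never from a script. Its argument "plan" is a list of rows, each a list of 6 numbers: the shift along the tool's x, y, z in mm, then the turn, a rotation vector about the tool's x, y, z in rad. In form: [[dx, dy, dz, ax, ay, az], ...]. A call has 1 to 8 rows; each row shifts and turns the pose as measured when the row begins, along the tool's axes as they then stand; what a row does not reach is not made up. A row lasts 1/8 s, in which the tool goes at most 62.5 mm and 10.7 degrees, less where a joint would pass 70% of its speed; a pose out of reach is approached as far as the arm can. A call with a gripper value outside its range is refused whole. "gripper" is the closure, from -1 (fully open) to 1 (shut), set as the call begins (left out, the last holds). The fingers move at their own pace and stop on an object; "force" is the grip in N (left out, the last holds). Time passes only in rows, so rows that do not move let the fingers close. It gives the time, the measured TCP pose, the force and the opening at its end, in the units of the state.
- ctrl.state(): the state, without advancing time (a new reading comes with each control period).
- imaging.capture(name): name is "scene" or "top" or "wrist"; returns a dict with "pixels" (480x640x3 uint8, red, green, blue), "range_z" (480x640 float32, m along the optical axis (not along the pixel's ray), 0 where there is no reading), "fx", "fy", "cx", "cy" (pixels), "D" ([k1, k2, p1, p2, k3] as OpenCV has them; the pictures are not rectified), "world_to_cam" (4x4, takes a point from world to camera coordinates); the wrist camera has in their place "hand_eye" (4x4, takes a point from camera to tool coordinates, whose origin is the TCP and whose axes are the tool frame's). Camera axes: x right, y down, z forward; pixel columns grow to the right and rows downward; lengths in m; the calibration is good to about 2 mm. A picture is of the moment at which its call begins: read the wrist's pose just before it.
- ctrl.sign_off(): hands the job in, once; it reports no verdict.
Trained networks look in the newest picture that a camera, given by its name, has taken for a name from the list of things; names that differ only in an ending like _2 or _b are one class to them, and where a whole thing is asked for, a point or a joint stands for the part that bears it (a point fixed in the world has none). Each returns a list of dicts, best first, with "p" (0 to 1); they miss things now and then, are a little off and sometimes report something else, mostly with a low value. They report only what shows in the picture. A call takes as long as a camera call.
- spotter.trace(camera, name): "region" (480x640 bool, what is visible of it) and "rect" ([left, top, right, bottom] in pixels, round what is visible of it).
The state is a dict: "clock": time; "qpos": joint angles; "qvel": joint speeds; "tau": joint torques, N m; "position": TCP position; "orientation": TCP orientation; "force": force on the tool from outside, world axes, zero at the start; "torque": the same for the moment, N m; "width": finger opening in m.
Only numpy, scipy, OpenCV 4.12 (cv2) and the standard library are available. Lean on these libraries where they do the work, as an engineer would, in place of code of your own. Each camera call takes 0.05 s, during which the arm holds its last target.

## Working session

There is one attempt and no reset: what is moved stays moved. The work goes in short steps, Python scripts to look and compute and a tool call to move; the robot and the scene stay as the last step left them, time stands still between calls to the robot, and variables do not carry over. Pictures are saved under pics/ and viewed, and the job is handed in when it is done.

Besides the shell and the picture viewer there is one more tool, called after "Call:" by a JSON object that holds its "api" and its "payload". move_arm: Moves the arm, as the interface text tells. Its arguments: {"type":"object","properties":{"plan":{"type":"array"},"gripper":{"type":"number"},"force":{"type":"number"}},"required":["plan"]}

```bash
ls; mkdir -p pics
python3 - <<'E'
from station import ctrl, imaging, spotter
import cv2,numpy as np
print(ctrl.state())
for n in("scene","top","wrist"):
    c=imaging.capture(n); cv2.imwrite(f"pics/{n}0.png",c["pixels"][:,:,::-1])
    print(n,{k:(v if not hasattr(v,'shape') or v.size<30 else v.shape) for k,v in c.items()})
E
```

```text
pics
{'clock': 0.0, 'qpos': array([-1.41047827e+00,  5.28428514e-01,  1.43389636e+00, -4.39902822e-06,
        1.18138924e+00, -1.78538240e-01]), 'qvel': array([ 5.14957070e-04, -3.53758140e-04,  1.44122902e-03, -9.42005646e-04,
       -3.22804554e-05,  1.06159527e-03]), 'tau': array([ 4.94746528e-04, -4.40039492e+01, -1.76596284e+01,  6.34386158e-02,
        5.83374419e-02, -1.70218541e-04]), 'position': array([ 0.20766547, -0.58887519,  0.2912965 ]), 'orientation': array([-7.55424498e-04,  8.16213430e-01, -5.77749523e-01, -7.44635016e-04]), 'force': array([-0.10070991,  0.21830989,  0.74172116]), 'torque': array([-0.00291914, -0.0349837 , -0.01339507]), 'width': 0.08695602985251623}
scene {'pixels': (480, 640, 3), 'range_z': (480, 640), 'fx': 480.8961316614061, 'fy': 480.8961316614061, 'cx': 319.01818647344817, 'cy': 238.2341672185407, 'D': array([0.03462212, 0.        , 0.        , 0.        , 0.        ]), 'world_to_cam': array([[-0.4362652 ,  0.89971427, -0.01367189,  0.22443262],
       [ 0.56879999,  0.26397016, -0.77896491, -0.24708596],
       [-0.69723687, -0.34761185, -0.6
[... 465 characters left out ...]
8452108,  0.01240372, -0.99634449,  0.88823751],
       [ 0.        ,  0.        ,  0.        ,  1.        ]])}
wrist {'pixels': (480, 640, 3), 'range_z': (480, 640), 'fx': 380.2687744040986, 'fy': 380.2687744040986, 'cx': 320.72677229384794, 'cy': 236.4722552536271, 'D': array([-0.06942877,  0.        ,  0.        ,  0.        ,  0.        ]), 'hand_eye': array([[ 9.99999974e-01,  1.05933085e-04,  2.01685362e-04,
        -1.01378850e-03],
       [-1.53534462e-04,  9.67434128e-01,  2.53122864e-01,
        -6.77670532e-02],
       [-1.68303216e-04, -2.53122888e-01,  9.67434119e-01,
        -9.33183224e-02],
       [ 0.00000000e+00,  0.00000000e+00,  0.00000000e+00,
         1.00000000e+00]])}
```

View pics/scene0.png

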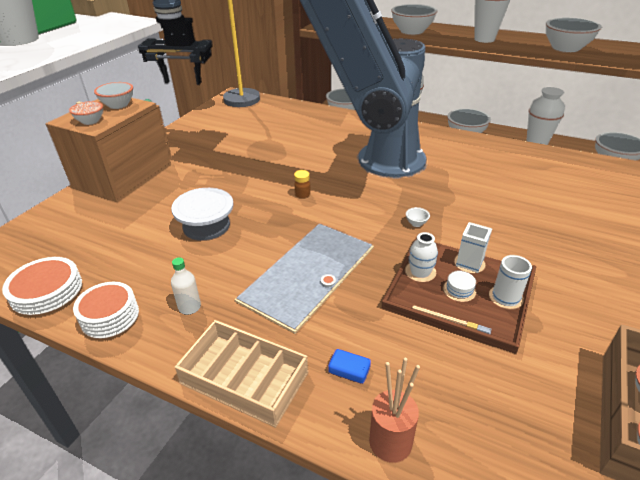

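View pics/top0.png

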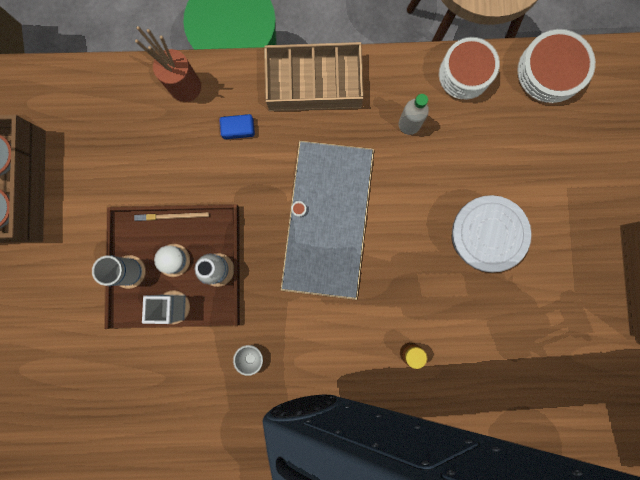

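View pics/wrist0.png

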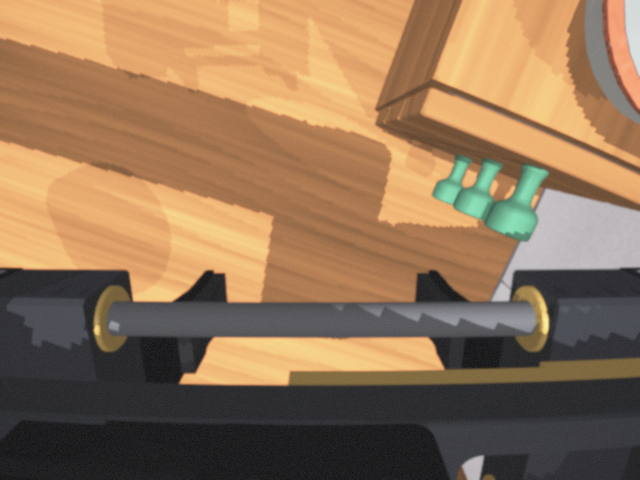

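The scene view shows the shouldered vase at (423,257), the square vase at (474,248), the brush pot at (511,281) and the box at (460,285). In the top view the tray is around (172,266), with the square vase on front, the round pot on left and the shouldered vase on right. The board is at (328,220), the dish at (299,209) and the wheel at (492,233). Next I'll measure positions.

```bash
cat > h.py <<'E'
from station import ctrl, imaging, spotter
import cv2,numpy as np
from scipy.spatial.transform import Rotation as R
from scipy.optimize import least_squares
def pose():
    s=ctrl.state(); q=s["orientation"]; T=np.eye(4); T[:3,:3]=R.from_quat(np.r_[q[1:],q[0]]).as_matrix(); T[:3,3]=s["position"]; return T
def cap(n):
    T=pose(); c=imaging.capture(n)
    c["c2w"]=T@c["hand_eye"] if n=="wrist" else np.linalg.inv(c["world_to_cam"])
    c["K"]=np.array([[c["fx"],0,c["cx"]],[0,c["fy"],c["cy"]],[0,0,1]]); return c
def pts(c,mask=None):
    z=c["range_z"]; m=(z>0) if mask is None else (mask&(z>0))
    v,u=np.nonzero(m); uv=np.stack([u,v],1).astype(np.float32)[:,None]
    n=cv2.undistortPoints(uv,c["K"],c["D"])[:,0]
    P=np.c_[n,np.ones(len(n))]*z[m][:,None]
    return P@c["c2w"][:3,:3].T+c["c2w"][:3,3]
def ray_plane(c,uv,h):
    n=cv2.undistortPoints(np.float32(uv).reshape(-1,1,2),c["K"],c["D"])[:,0]
    d=np.c_[n,np.ones(len(n))]@c["c2w"][:3,:3].T; o=c["c2w"][:3,3]
    return o+d*((h-o[2])/d[:,2])[:,None]
def circ(P,r=None):
    x0=P[:,:2].mean(0)
    if r is None:
        f=lambda p:np.hypot(P[:,0]-p[0],P[:,1]-p[1])-p[2]; s=least_squares(f,[*x0,.03],loss="soft_l1",f_scale=.002)
    else:
        f=lambda p:np.hypot(P[:,0]-p[0],P[:,1]-p[1])-r; s=least_squares(f,x0,loss="soft_l1",f_scale=.002)
    return s.x,np.median(abs(s.fun))
E
cat > m.py <<'E'
from h import *
for n in("top","scene"):
    c=cap(n)
    for o in("tray","board","wheel","round_vase_center","square_vase_center","shouldered_vase_center","low_box_center","colour_dish_center"):
        t=spotter.trace(n,o)
        for d in t[:2]:
            P=pts(c,d["region"])
            print(n,o,round(d["p"],2),[int(x) for x in d["rect"]],d["region"].sum(),"med",P.mean(0).round(3) if len(P) else None,"zmax",np.percentile(P[:,2],[2,50,98]).round(4) if len(P) else None)
            np.save(f"/tmp/{n}_{o}.npy",d["region"]) if d is t[0] else 0
E
python3 m.py
```

```text
top board 0.68 [280, 141, 375, 297] 11242 med [ 0.568 -0.001  0.011] zmax [0.0071 0.0115 0.0149]
top wheel 0.91 [450, 192, 528, 272] 4732 med [ 0.522 -0.316  0.07 ] zmax [0.0665 0.0699 0.0731]
top wheel 0.23 [102, 203, 238, 327] 12219 med [0.485 0.318 0.013] zmax [0.0081 0.0119 0.0248]
top round_vase_center 0.77 [92, 255, 140, 283] 1284 med [0.47  0.412 0.068] zmax [0.016  0.0707 0.1048]
top square_vase_center 0.77 [139, 293, 186, 328] 1194 med [0.394 0.322 0.067] zmax [0.0143 0.0707 0.1037]
top shouldered_vase_center 0.88 [195, 255, 228, 281] 800 med [0.468 0.222 0.089] zmax [0.0458 0.0901 0.11  ]
top low_box_center 0.89 [154, 242, 188, 273] 734 med [0.492 0.318 0.043] zmax [0.0167 0.0462 0.0507]
top colour_dish_center 0.6 [291, 201, 305, 213] 163 med [0.591 0.06  0.022] zmax [0.0189 0.0217 0.0253]
top colour_dish_center 0.18 [103, 202, 241, 327] 12050 med [0.486 0.318 0.013] zmax [0.0081 0.0119 0.0248]
scene tray 0.77 [384, 247, 538, 352] 7545 med [0.525 0.328 0.013] zmax [0.0036 0.0115 0.0246]
scene tray 0.61 [171, 187, 232, 243] 2439 med [ 0.539 -0.307  0.052] zmax [0.0041 0.0675
[... 158 characters left out ...]
461 med [0.482 0.415 0.067] zmax [0.0128 0.0733 0.1037]
scene square_vase_center 0.58 [454, 222, 492, 274] 1138 med [0.409 0.324 0.067] zmax [0.0138 0.0729 0.1015]
scene square_vase_center 0.41 [325, 275, 331, 288] 133 med [0.594 0.062 0.02 ] zmax [0.0124 0.0206 0.0239]
scene shouldered_vase_center 0.74 [383, 238, 540, 353] 7546 med [0.525 0.329 0.013] zmax [0.003  0.0114 0.0245]
scene low_box_center 0.78 [446, 270, 475, 296] 634 med [0.505 0.325 0.038] zmax [0.0125 0.0429 0.0492]
scene colour_dish_center 0.61 [409, 233, 437, 278] 1016 med [0.485 0.235 0.069] zmax [0.0125 0.0738 0.1079]
scene colour_dish_center 0.52 [326, 274, 334, 289] 148 med [0.594 0.062 0.019] zmax [0.0098 0.0203 0.0238]
```

```bash
cat > fit.py <<'E'
from h import *
C={n:cap(n) for n in("top","scene")}
def sel(P,ctr,r,z0,z1):
    return P[(np.hypot(P[:,0]-ctr[0],P[:,1]-ctr[1])<r)&(P[:,2]>z0)&(P[:,2]<z1)]
A={n:pts(c) for n,c in C.items()}
def reg(n,o): return np.load(f"/tmp/{n}_{o}.npy")
out={}
G={"round":((.475,.413),.028,.03,.102),"shoul":((.475,.23),.029,.044,.072),"box":((.495,.32),.028,.018,.04)}
for k,(g,r,z0,z1) in G.items():
    for n in("top","scene","both"):
        P=np.vstack([A["top"],A["scene"]]) if n=="both" else A[n]
        Q=sel(P,g,.045,z0,z1)
        # keep outer side
        if len(Q)>20: 
            x,e=circ(Q,r); print(k,n,len(Q),x.round(4),e.round(4))
# wheel
for n,o in(("top","wheel"),):
    m=reg(n,o).astype(np.uint8); cs=max(cv2.findContours(m,0,1)[0],key=cv2.contourArea)[:,0]
    W=ray_plane(C[n],cs,.070); x,e=circ(W); print("wheel top contour",x.round(4),e.round(4))
Q=A["scene"]; Q=Q[(abs(Q[:,2]-.07)<.006)&(np.hypot(Q[:,0]-.52,Q[:,1]+.315)<.1)]; print("wheel scene mean",Q.mean(0).round(4)); 
h=cv2.convexHull(Q[:,:2].astype(np.float32))[:,0]; print(circ(h)[0].round(4))
# board
m=reg("top","board").astype(np.uint8); cs=max(cv2.findContours(m,0,1)[0],key=cv2.contourArea)[:,0]
B=ray_plane(C["top"],cs,.012)[:,:2].astype(np.float32); print("board",cv2.minAreaRect(B*1000))
# tray colour
im=C["top"]["pixels"].astype(int); mk=((im.sum(2)<190)).astype(np.uint8); mm=np.zeros_like(mk); mm[195:338,95:250]=mk[195:338,95:250]
mm=cv2.morphologyEx(mm,cv2.MORPH_OPEN,np.ones((3,3)));cv2.imwrite("pics/mm.png",cv2.resize(np.hstack([mm[190:340,90:255]*255]),None,fx=4,fy=4))
m=spotter.trace("scene","tray")[0]["region"]
print("dish",[circ(sel(np.vstack([A["top"],A["scene"]]),(.592,.06),.022,.0165,.03),.0135)])
im=C["top"]["pixels"][190:340,90:255]; cv2.imwrite("pics/tr.png",cv2.resize(im,None,fx=4.5,fy=4,interpolation=cv2.INTER_CUBIC)[:,:,::-1])
E
python3 fit.py
```

```text
round top 953 [0.47   0.4118] 0.0022
round scene 1142 [0.4728 0.4145] 0.0014
round both 2095 [0.4721 0.4131] 0.0018
shoul top 96 [0.4702 0.2304] 0.0002
shoul scene 270 [0.4706 0.2317] 0.0008
shoul both 366 [0.4706 0.2311] 0.0008
box top 100 [0.4927 0.3219] 0.0004
box scene 217 [0.4933 0.3229] 0.0007
box both 317 [0.4932 0.3224] 0.0007
wheel top contour [ 0.5229 -0.3157  0.0739] 0.0007
wheel scene mean [ 0.5309 -0.3137  0.0683]
[ 0.5267 -0.3166  0.0751]
board ((570.13037109375, -0.423553466796875), (159.07809448242188, 317.73370361328125), 81.63573455810547)
dish [(array([0.59226459, 0.05971203]), np.float64(0.002327918320146943))]
```

View pics/tr.png

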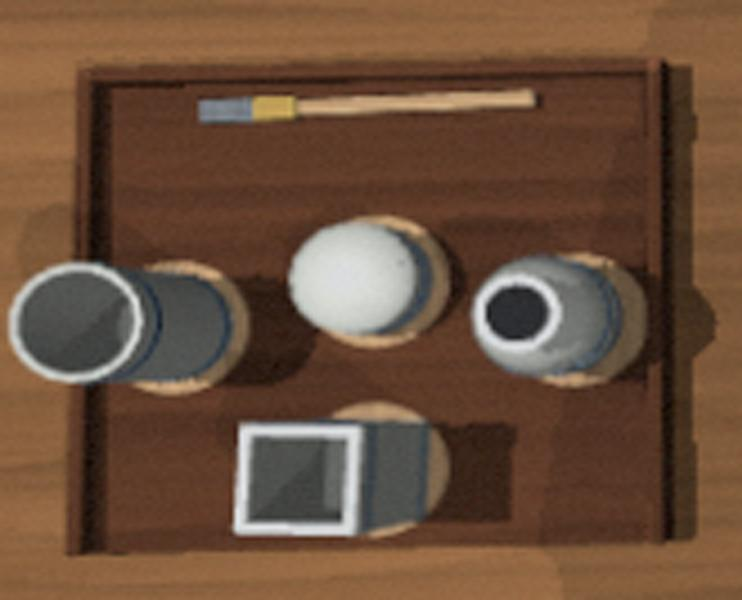

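```bash
cat > f2.py <<'E'
from h import *
c=cap("top")
im=c["pixels"]
def w(p,h): p=np.array(p,float); return ray_plane(c,np.c_[(p[:,0]+.5)/4.5+90-.5,(p[:,1]+.5)/4+190-.5],h)[:,:2]
co=w([(80,70),(662,60),(662,543),(68,553)],.024)
print("corners",co.round(4))
loc=np.array([[125,135],[125,-135],[-125,-135],[-125,135]])/1000
f=lambda p:(np.array([[np.cos(p[2]),-np.sin(p[2])],[np.sin(p[2]),np.cos(p[2])]])@loc.T).T+p[:2]-co
s=least_squares(lambda p:f(p).ravel(),[.48,.32,0]); print("tray",s.x.round(4),(f(s.x)*1000).round(1))
p=s.x; Rm=np.array([[np.cos(p[2]),-np.sin(p[2])],[np.sin(p[2]),np.cos(p[2])]])
for k,m in dict(front=(-85,0),left=(-10,92),right=(-10,-92),back=(12,0)).items(): print(k,(Rm@np.array(m)/1000+p[:2]).round(4))
print("round rim",w([(76,322)],.104).round(4))
q=w([(238,424),(362,421),(357,534),(234,534)],.102); print("sq",q.round(4),q.mean(0).round(4),cv2.minAreaRect((q*1000).astype(np.float32)))
print("should lip",w([(517,312)],.108).round(4)); print("box top", w([(354,278)],.05).round(4))
E
python3 f2.py
```

```text
corners [[0.604  0.4538]
 [0.6018 0.1864]
 [0.3547 0.1889]
 [0.3573 0.4554]]
tray [ 0.4794  0.3211 -0.0087] [[ 1.6  1.2]
 [ 1.5 -1.3]
 [-1.4 -1.7]
 [-1.6  1.8]]
front [0.3945 0.3218]
left [0.4702 0.4132]
right [0.4686 0.2292]
back [0.4914 0.321 ]
round rim [[0.4703 0.4138]]
sq [[0.4211 0.3474]
 [0.421  0.2962]
 [0.3692 0.2981]
 [0.3706 0.3485]] [0.3955 0.3226] ((395.82220458984375, 322.5390319824219), (51.13203811645508, 51.90133285522461), 88.35921478271484)
should lip [[0.4696 0.2304]]
box top [[0.4911 0.3185]]
```

Tray marks and vase measurements agree within about 2 mm. I'll keep the jaws along world y throughout, so tool x = -Y, tool y = -X and tool z = down. First move: turn the tool and start across.

Call:
{"api": "move_arm", "payload": {"plan": [[0,0,0,0,0,0.113],[0,0,0,0,0,0.113],[0,0,0,0,0,0.113],[-40,-35,0,0,0,0],[-40,-35,0,0,0,0],[-40,-35,0,0,0,0],[-40,-35,0,0,0,0],[-40,-35,0,0,0,0]], "gripper": -0.7, "force": 20}}

```text
clock: 2.25
position: [0.3879, -0.3913, 0.2921]
orientation: [-0.001, -0.7, 0.714, -0.002]
force: [0.7, -0.7, -0.5]
width: 0.0739
```

```bash
cat > go.py <<'E'
import sys
from h import *
# go.py x y zgrasp : print required tool-frame shift
T=pose(); t=np.array([float(a) for a in sys.argv[1:4]]); t[2]+=.051
d=T[:3,:3].T@(t-T[:3,3])*1000
Rd=np.array([[0,-1,0],[-1,0,0],[0,0,-1.]]).T
rv=R.from_matrix(T[:3,:3].T@Rd).as_rotvec()
s=ctrl.state()
print("shift",d.round(1),"rot",rv.round(4),"pos",T[:3,3].round(4),"grasp z",round(T[2,3]-.051,4),"F",s["force"].round(1),"w",round(s["width"],4),"t",s["clock"],"q6",s["qpos"][5].round(2))
E
python3 go.py .4695 .230 .2
```

```text
shift [-623.1  -68.7   38.2] rot [-0.0018 -0.0049 -0.0206] pos [ 0.3879 -0.3913  0.2921] grasp z 0.2411 F [ 0.7 -0.7 -0.5] w 0.0739 t 2.25 q6 0.6
```

Call:
{"api": "move_arm", "payload": {"plan": [[-48,-8,2,0,0,-0.02],[-48,-8,2,0,0,0],[-48,-8,2,0,0,0],[-48,-8,2,0,0,0],[-48,-8,2,0,0,0],[-48,-6,2,0,0,0],[-48,-5,2,0,0,0],[-48,-5,2,0,0,0]]}}

```text
clock: 3.25
position: [0.4494, 0.0033, 0.2751]
orientation: [0.0, -0.707, 0.707, -0.007]
force: [0.7, 0.3, 0.2]
width: 0.0739
```

```bash
python3 go.py .4695 .230 .2
```

```text
shift [-227.   -19.8   22.1] rot [-0.0107 -0.0099 -0.0001] pos [0.4494 0.0033 0.2751] grasp z 0.2241 F [0.7 0.3 0.2] w 0.0739 t 3.25 q6 1.34
```

Call:
{"api": "move_arm", "payload": {"plan": [[-45,-3,3,-0.01,-0.01,0],[-45,-3,3,0,0,0],[-45,-3,3,0,0,0],[-45,-3,3,0,0,0],[-25,-3,3,0,0,0],[-15,-3,3,0,0,0],[0,0,0,0,0,0]]}}

```text
clock: 4.12
position: [0.4685, 0.2338, 0.2575]
orientation: [-0.002, 0.709, -0.705, 0.002]
force: [-0.2, 0.4, 1.0]
width: 0.0742
```

```bash
python3 go.py .4695 .230 .2; python3 -c "
from h import *
c=cap('wrist'); cv2.imwrite('pics/w1.png',c['pixels'][:,:,::-1])
A=pts(c); print(len(A),A.min(0),A.max(0))
for n in('round_vase_center','square_vase_center','shouldered_vase_center','low_box_center'):
  for d in spotter.trace('wrist',n)[:1]:
    P=pts(c,d['region']); print(n,round(d['p'],2),[int(x) for x in d['rect']],len(P),P.mean(0).round(3) if len(P) else '')
"
```

```text
shift [ 3.8 -1.   6.5] rot [-0.006   0.0004  0.0056] pos [0.4685 0.2338 0.2575] grasp z 0.2065 F [-0.2  0.4  1. ] w 0.0742 t 4.125 q6 1.82
302996 [ 0.14845338 -0.09306514 -0.00232615] [0.66193103 0.56498746 0.31143209]
round_vase_center 0.9 [24, 184, 150, 270] 8234 [0.472 0.412 0.075]
square_vase_center 0.66 [167, 268, 255, 370] 1915 [0.405 0.317 0.063]
shouldered_vase_center 0.92 [285, 191, 367, 269] 4933 [0.476 0.231 0.094]
low_box_center 0.56 [181, 162, 249, 230] 3815 [0.493 0.319 0.046]
```

View pics/w1.png

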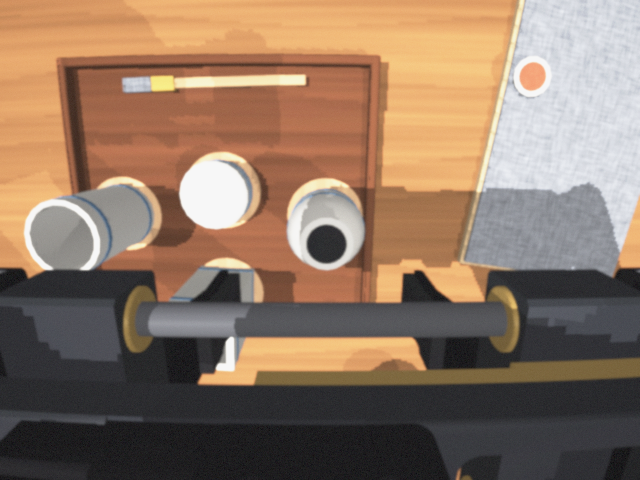

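The wrist view shows the whole tray: the shouldered vase at (326,232), box at (216,194), round pot at (90,225) and dish at (532,76). I'll refine from it.

```bash
cat > f3.py <<'E'
from h import *
c=cap("wrist"); A=pts(c)
def sel(g,r,z0,z1): return A[(np.hypot(A[:,0]-g[0],A[:,1]-g[1])<r)&(A[:,2]>z0)&(A[:,2]<z1)]
for k,g,z0,z1,r in(("shoul belly",(.470,.230),.044,.073,.029),("lip",(.47,.23),.105,.112,None),("box",(.492,.321),.018,.04,.028),("round",(.4705,.4135),.03,.09,.028)):
    Q=sel(g,.045,z0,z1)
    if len(Q)>15: print(k,len(Q),circ(Q,r))
def e(k,uv,h): print(k,ray_plane(c,uv,h)[:,:2].round(4).tolist())
m=spotter.trace('wrist','low_box_center')[0]['region']
e("lip c",[(326,243)],.108)
e("tray corners",[(58,59),(380,57)],.024)
e("round rim",[(62,234)],.104)
e("dish",[(533,77)],.022)
# tan mark circles at floor height: colour
hsv=cv2.cvtColor(c["pixels"],cv2.COLOR_RGB2HSV);
E
python3 f3.py
```

```text
shoul belly 289 (array([0.46846124, 0.23096654]), np.float64(0.00020164745415757884))
lip 2196 (array([0.46858335, 0.23093085, 0.01243598]), np.float64(0.0032161594930911804))
box 325 (array([0.4913418, 0.3227981]), np.float64(0.0003127086671886291))
round 4776 (array([0.47019851, 0.41272227]), np.float64(0.002166757360146135))
lip c [[0.4687, 0.2293]]
tray corners [[0.604, 0.4526], [0.6012, 0.1855]]
round rim [[0.4734, 0.4126]]
dish [[0.5892, 0.0559]]
```

Call:
{"api": "move_arm", "payload": {"plan": [[3.3,-0.5,20,-0.006,0,0.005],[0,0,20,0,0,0],[0,0,20,0,0,0],[0,0,20,0,0,0],[0,0,10,0,0,0],[0,0,0,0,0,0]]}}

```text
clock: 5.22
position: [0.4713, 0.2265, 0.1671]
orientation: [0.002, -0.705, 0.71, -0.001]
force: [-1.0, -0.1, -0.0]
width: 0.0742
```

```bash
python3 go.py .469 .2305 .066
```

```text
shift [-3.9  2.5 50.1] rot [-0.0041  0.0013 -0.0073] pos [0.4713 0.2265 0.1671] grasp z 0.1161 F [-1.  -0.1 -0. ] w 0.0742 t 5.225 q6 1.81
```

Call:
{"api": "move_arm", "payload": {"plan": [[-3.5,2.5,3,-0.004,0,-0.007],[0,0,15,0,0,0],[0,0,12,0,0,0],[0,0,0,0,0,0]]}}

```text
clock: 5.72
position: [0.4696, 0.2305, 0.1366]
orientation: [-0.002, 0.707, -0.707, 0.0]
force: [-0.3, 0.2, -0.3]
width: 0.0737
```

```bash
python3 go.py .469 .2305 .066
```

```text
shift [ 0.1  0.6 19.6] rot [-0.0029  0.0021  0.0003] pos [0.4696 0.2305 0.1366] grasp z 0.0856 F [-0.3  0.2 -0.3] w 0.0737 t 5.725 q6 1.81
```

Call:
{"api": "move_arm", "payload": {"plan": [[0,0.5,10,-0.002,0,0],[0,0,9,0,0,0],[0,0,0,0,0,0],[0,0,0,0,0,0]]}}

```text
clock: 6.22
position: [0.4692, 0.2306, 0.116]
orientation: [-0.001, 0.707, -0.707, -0.0]
force: [-0.6, 0.0, -0.2]
width: 0.0737
```

```bash
python3 go.py .469 .2305 .066
```

```text
shift [ 0.1  0.2 -1. ] rot [-0.0007  0.002   0.0002] pos [0.4692 0.2306 0.116 ] grasp z 0.065 F [-0.6  0.  -0.2] w 0.0737 t 6.225 q6 1.81
```

Close on it.

Call:
{"api": "move_arm", "payload": {"plan": [[0,0,0,0,0,0],[0,0,0,0,0,0],[0,0,0,0,0,0],[0,0,0,0,0,0],[0,0,0,0,0,0],[0,0,0,0,0,0]], "gripper": 1, "force": 20}}

```text
clock: 6.98
position: [0.4695, 0.2306, 0.1166]
orientation: [-0.001, 0.707, -0.707, -0.0]
force: [0.0, -1.2, -0.7]
width: 0.0573
```

```bash
python3 go.py .469 .2305 .066
```

```text
shift [ 0.1  0.5 -0.4] rot [-0.0019  0.0022  0.0003] pos [0.4695 0.2306 0.1166] grasp z 0.0656 F [ 0.  -1.2 -0.7] w 0.0573 t 6.975 q6 1.81
```

Call:
{"api": "move_arm", "payload": {"plan": [[0,0,-10,0,0,0],[0,0,-25,0,0,0],[0,0,-30,0,0,0],[0,0,-30,0,0,0],[15,-10,-15,0,0,0],[30,-20,0,0,0,0],[35,-25,0,0,0,0],[35,-25,0,0,0,0]]}}

```text
clock: 7.98
position: [0.5469, 0.1153, 0.2326]
orientation: [-0.0, 0.71, -0.705, -0.002]
force: [0.7, 0.4, -2.2]
width: 0.057
```

```bash
python3 go.py .651 -.035 .13
```

```text
shift [ 151.1 -103.2   51. ] rot [0.0022 0.0023 0.0068] pos [0.5469 0.1153 0.2326] grasp z 0.1816 F [ 0.7  0.4 -2.2] w 0.057 t 7.975 q6 1.57
```

Call:
{"api": "move_arm", "payload": {"plan": [[35,-25,0,0,0,0.006],[35,-25,0,0,0,0],[35,-25,5,0,0,0],[25,-15,15,0,0,0],[15,-10,15,0,0,0],[0,0,10,0,0,0],[0,0,0,0,0,0],[0,0,0,0,0,0]]}}

```text
clock: 8.98
position: [0.6465, -0.0332, 0.184]
orientation: [-0.001, -0.707, 0.707, 0.005]
force: [-0.1, -0.0, -2.6]
width: 0.0573
```

```bash
python3 go.py .651 -.035 .066
```

```text
shift [ 2.2 -5.1 67. ] rot [ 0.0094  0.0061 -0.0007] pos [ 0.6465 -0.0332  0.184 ] grasp z 0.133 F [-0.1 -0.  -2.6] w 0.0573 t 8.975 q6 1.34
```

Call:
{"api": "move_arm", "payload": {"plan": [[2,-4,10,0.009,0.006,0],[0,0,18,0,0,0],[0,0,18,0,0,0],[0,0,10,0,0,0],[0,0,4,0,0,0],[0,0,0,0,0,0]]}}

```text
clock: 9.72
position: [0.65, -0.0332, 0.1197]
orientation: [0.0, 0.708, -0.706, -0.0]
force: [-0.4, 0.6, -3.0]
width: 0.0569
```

```bash
python3 go.py .651 -.035 .066
```

```text
shift [ 1.8 -1.   2.7] rot [0.0009 0.0002 0.0018] pos [ 0.65   -0.0332  0.1197] grasp z 0.0687 F [-0.4  0.6 -3. ] w 0.0569 t 9.725 q6 1.35
```

Call:
{"api": "move_arm", "payload": {"plan": [[0,0,2,0,0,0],[0,0,1,0,0,0],[0,0,0,0,0,0],[0,0,0,0,0,0]]}}

```text
clock: 10.22
position: [0.651, -0.0336, 0.1181]
orientation: [-0.001, 0.708, -0.707, 0.001]
force: [0.2, -0.1, -2.5]
width: 0.0569
```

```bash
python3 go.py .651 -.035 .066
```

```text
shift [1.4 0.  1.1] rot [-0.0024 -0.0005  0.0015] pos [ 0.651  -0.0336  0.1181] grasp z 0.0671 F [ 0.2 -0.1 -2.5] w 0.0569 t 10.225 q6 1.35
```

Call:
{"api": "move_arm", "payload": {"plan": [[0,0,1.5,0.002,0,0],[0,0,0.5,0,0,0],[0,0,0,0,0,0]]}}

```text
clock: 10.6
position: [0.6512, -0.0336, 0.1167]
orientation: [-0.002, 0.708, -0.707, 0.002]
force: [-0.3, 0.1, -2.0]
width: 0.0568
```

```bash
python3 go.py .651 -.035 .066
```

```text
shift [ 1.4  0.2 -0.3] rot [-0.0053 -0.0007  0.0015] pos [ 0.6512 -0.0336  0.1167] grasp z 0.0657 F [-0.3  0.1 -2. ] w 0.0568 t 10.6 q6 1.35
```

Call:
{"api": "move_arm", "payload": {"plan": [[0,0,1,0,0,0],[0,0,0.7,0,0,0],[0,0,0,0,0,0]]}}

```text
clock: 10.98
position: [0.6513, -0.0336, 0.1167]
orientation: [-0.002, 0.708, -0.706, 0.002]
force: [-0.7, 0.5, -1.3]
width: 0.0571
```

Call:
{"api": "move_arm", "payload": {"plan": [[0,0,0.5,0,0,0],[0,0,0,0,0,0],[0,0,0,0,0,0],[0,0,0,0,0,0]], "gripper": -0.7}}

```text
clock: 11.48
position: [0.6523, -0.0338, 0.1158]
orientation: [-0.002, 0.708, -0.707, 0.003]
force: [-0.1, 0.2, -0.1]
width: 0.0735
```

```bash
python3 go.py .651 -.035 .066
```

```text
shift [ 1.1  1.3 -1.2] rot [-0.0081 -0.0013  0.0016] pos [ 0.6523 -0.0338  0.1158] grasp z 0.0648 F [-0.1  0.2 -0.1] w 0.0735 t 11.475 q6 1.35
```

Up, then to the square vase.

Call:
{"api": "move_arm", "payload": {"plan": [[0,0,-15,-0.008,0,0],[0,0,-40,0,0,0],[0,0,-45,0,0,0],[-10,10,-15,0,0,0],[-40,30,0,0,0,0],[-45,32,0,0,0,0],[-45,32,0,0,0,0],[-45,32,0,0,0,0]]}}

```text
clock: 12.48
position: [0.5111, 0.1541, 0.2305]
orientation: [-0.001, -0.705, 0.709, 0.001]
force: [-0.2, 0.1, -0.1]
width: 0.0741
```

```bash
python3 go.py .395 .322 .2
```

```text
shift [-167.2  117.1  -20. ] rot [ 0.0039 -0.0002 -0.0057] pos [0.5111 0.1541 0.2305] grasp z 0.1795 F [-0.2  0.1 -0.1] w 0.0741 t 12.475 q6 1.66
```

Call:
{"api": "move_arm", "payload": {"plan": [[-35,25,-4,0,0,0],[-35,25,-4,0,0,0],[-35,25,-4,0,0,0],[-30,22,-4,0,0,0],[-18,12,0,0,0,0],[-6,4,0,0,0,0],[0,0,0,0,0,0],[0,0,0,0,0,0]]}}

```text
clock: 13.48
position: [0.3821, 0.3196, 0.2424]
orientation: [0.009, 0.708, -0.706, -0.006]
force: [0.1, 0.6, 0.3]
width: 0.074
```

```bash
python3 go.py .395 .322 .2; python3 -c "
from h import *
c=cap('wrist'); cv2.imwrite('pics/w2.png',c['pixels'][:,:,::-1]); np.savez('/tmp/w2.npz',**c)
"
```

```text
shift [ -2.3 -12.8  -8.9] rot [ 0.0209 -0.0052  0.0017] pos [0.3821 0.3196 0.2424] grasp z 0.1914 F [0.1 0.6 0.3] w 0.074 t 13.475 q6 2.04
```

View pics/w2.png

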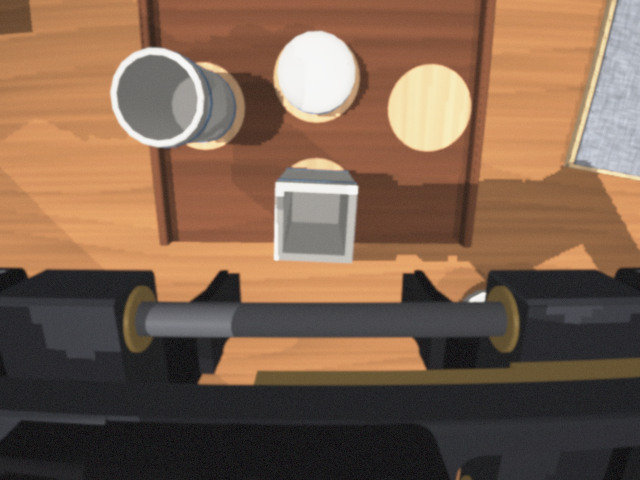

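The empty right mark is at (429,108), the square rim spans (276–357, 181–262), and the round rim is centred near (160,97).

```bash
python3 -c "
from h import *
c=dict(np.load('/tmp/w2.npz'))
for k in('fx','fy','cx','cy'): c[k]=float(c[k])
e=lambda k,uv,h: print(k,ray_plane(c,uv,h)[:,:2].round(4).tolist())
q=ray_plane(c,[(276,182),(357.5,182.5),(353,262),(275,260.5)],.102)[:,:2]; print('sq',q.round(4).tolist(),q.mean(0).round(4),cv2.minAreaRect((q*1000).astype(np.float32)))
hsv=cv2.cvtColor(c['pixels'],cv2.COLOR_RGB2HSV)
m=((c['pixels'].astype(int).sum(2)>400)).astype(np.uint8); m2=np.zeros_like(m); m2[55:160,380:475]=m[55:160,380:475]
k=max(cv2.findContours(m2,0,1)[0],key=cv2.contourArea)[:,0]; print('mark right',circ(ray_plane(c,k,.012))[0].round(4))
e('round rim',[(160,97)],.104)
e('tray front corners',[(161,244),(470,246)],.024)
"; python3 go.py .395 .322 .066
```

```text
sq [[0.4201, 0.3468], [0.4198, 0.297], [0.3683, 0.2985], [0.3693, 0.349]] [0.3944 0.3228] ((394.5892333984375, 322.9722900390625), (50.501285552978516, 51.977569580078125), 88.34771728515625)
mark right [0.4686 0.2306 0.0344]
round rim [[0.4702, 0.4129]]
tray front corners [[0.3565, 0.4566], [0.3548, 0.1898]]
shift [ -3.1 -15.5 125. ] rot [ 0.021  -0.0052  0.0013] pos [0.3822 0.3195 0.2424] grasp z 0.1914 F [-0.7 -0.  -0. ] w 0.0738 t 13.525 q6 2.04
```

Call:
{"api": "move_arm", "payload": {"plan": [[-3.3,-12.5,10,0.02,-0.005,0.012],[0,0,25,0,0,0],[0,0,25,0,0,0],[0,0,15,0,0,0],[0,0,5,0,0,0],[0,0,0,0,0,0]]}}

```text
clock: 14.28
position: [0.4022, 0.3214, 0.1575]
orientation: [0.003, -0.7, 0.714, -0.002]
force: [-0.2, 0.1, 0.4]
width: 0.0736
```

```bash
python3 go.py .3945 .3228 .066
```

```text
shift [-1.2  8.1 40.5] rot [-0.0074  0.0022 -0.0199] pos [0.4022 0.3214 0.1575] grasp z 0.1065 F [-0.2  0.1  0.4] w 0.0736 t 14.275 q6 2.05
```

Call:
{"api": "move_arm", "payload": {"plan": [[-1,6,5,-0.007,0,-0.008],[0,0,12,0,0,0],[0,0,10,0,0,0],[0,0,5,0,0,0],[0,0,0,0,0,0],[0,0,0,0,0,0]]}}

```text
clock: 15.02
position: [0.3969, 0.3231, 0.1243]
orientation: [0.002, -0.703, 0.711, 0.0]
force: [-0.1, 0.5, 0.3]
width: 0.074
```

```bash
python3 go.py .3945 .3228 .066
```

```text
shift [0.4 2.4 7.3] rot [-0.0028  0.0036 -0.0114] pos [0.3969 0.3231 0.1243] grasp z 0.0733 F [-0.1  0.5  0.3] w 0.074 t 15.025 q6 2.04
```

Call:
{"api": "move_arm", "payload": {"plan": [[0,2,5,-0.002,0.003,0],[0,0,2.5,0,0,0],[0,0,0,0,0,0],[0,0,0,0,0,0]]}}

```text
clock: 15.52
position: [0.395, 0.3233, 0.1168]
orientation: [0.001, -0.703, 0.711, -0.0]
force: [-0.2, -0.5, 0.6]
width: 0.0738
```

```bash
python3 go.py .3945 .3228 .066
```

```text
shift [ 0.5  0.5 -0.2] rot [-0.0017  0.001  -0.0113] pos [0.395  0.3233 0.1168] grasp z 0.0658 F [-0.2 -0.5  0.6] w 0.0738 t 15.525 q6 2.05
```

Call:
{"api": "move_arm", "payload": {"plan": [[0.5,0.5,0,0,0,0],[0,0,0,0,0,0],[0,0,0,0,0,0],[0,0,0,0,0,0],[0,0,0,0,0,0],[0,0,0,0,0,0],[0,0,0,0,0,0]], "gripper": 1}}

```text
clock: 16.4
position: [0.3946, 0.3228, 0.117]
orientation: [0.001, -0.703, 0.711, -0.0]
force: [-0.2, 0.6, 0.9]
width: 0.0508
```

```bash
python3 go.py .3945 .3228 .066
```

```text
shift [ 0.   0.1 -0. ] rot [-0.0021  0.0011 -0.0112] pos [0.3946 0.3228 0.117 ] grasp z 0.066 F [-0.2  0.6  0.9] w 0.0508 t 16.4 q6 2.05
```

Call:
{"api": "move_arm", "payload": {"plan": [[0,0,-10,0,0,0],[0,0,-25,0,0,0],[0,0,-35,0,0,0],[0,0,-35,0,0,0],[15,-8,-15,0,0,0],[30,-16,0,0,0,0],[40,-20,0,0,0,0],[40,-20,0,0,0,0]]}}

```text
clock: 17.4
position: [0.4565, 0.1925, 0.241]
orientation: [-0.001, -0.705, 0.709, -0.0]
force: [0.1, 0.4, -2.5]
width: 0.0502
```

```bash
python3 go.py .567 -.022 .13
```

```text
shift [ 213.9 -111.7   60.2] rot [ 0.0017 -0.0018 -0.0049] pos [0.4565 0.1925 0.241 ] grasp z 0.19 F [ 0.1  0.4 -2.5] w 0.0502 t 17.4 q6 1.75
```

Call:
{"api": "move_arm", "payload": {"plan": [[40,-21,0,0,0,-0.005],[40,-21,0,0,0,0],[40,-21,0,0,0,0],[35,-20,0,0,0,0],[25,-12,10,0,0,0],[12,-6,15,0,0,0],[0,0,10,0,0,0],[0,0,0,0,0,0]]}}

```text
clock: 18.4
position: [0.5557, -0.0159, 0.1998]
orientation: [-0.005, -0.704, 0.71, 0.004]
force: [-1.0, 0.3, -1.9]
width: 0.0502
```

```bash
python3 go.py .567 -.022 .066
```

```text
shift [  5.9 -12.5  82.7] rot [ 0.0133 -0.0019 -0.0091] pos [ 0.5557 -0.0159  0.1998] grasp z 0.1488 F [-1.   0.3 -1.9] w 0.0502 t 18.4 q6 1.36
```

Call:
{"api": "move_arm", "payload": {"plan": [[6,-9,10,0.012,0,-0.005],[0,0,20,0,0,0],[0,0,20,0,0,0],[0,0,15,0,0,0],[0,0,8,0,0,0],[0,0,2,0,0,0],[0,0,0,0,0,0]]}}

```text
clock: 19.27
position: [0.5671, -0.019, 0.1227]
orientation: [-0.001, 0.708, -0.706, 0.003]
force: [0.2, 0.1, -1.4]
width: 0.0502
```

```bash
python3 go.py .567 -.022 .066
```

```text
shift [2.9 0.1 5.7] rot [-0.0055 -0.0027  0.0038] pos [ 0.5671 -0.019   0.1227] grasp z 0.0717 F [ 0.2  0.1 -1.4] w 0.0502 t 19.275 q6 1.34
```

Call:
{"api": "move_arm", "payload": {"plan": [[0,0,2.5,-0.005,-0.002,0],[0,0,1.5,0,0,0],[0,0,0.7,0,0,0],[0,0,0,0,0,0],[0,0,0,0,0,0]]}}

```text
clock: 19.9
position: [0.568, -0.0194, 0.1193]
orientation: [-0.001, 0.708, -0.706, 0.002]
force: [0.9, 1.0, -2.1]
width: 0.0502
```

```bash
python3 go.py .567 -.022 .066
```

```text
shift [2.6 1.  2.3] rot [-0.0034 -0.0014  0.0037] pos [ 0.568  -0.0194  0.1193] grasp z 0.0683 F [ 0.9  1.  -2.1] w 0.0502 t 19.9 q6 1.34
```

Call:
{"api": "move_arm", "payload": {"plan": [[0,0,1.5,-0.003,-0.001,0],[0,0,1,0,0,0],[0,0,1,0,0,0],[0,0,0.5,0,0,0],[0,0,0,0,0,0]]}}

```text
clock: 20.52
position: [0.568, -0.0194, 0.1171]
orientation: [-0.0, 0.708, -0.706, 0.0]
force: [-0.4, 0.7, -2.1]
width: 0.0496
```

```bash
python3 go.py .567 -.022 .066
```

```text
shift [2.6 1.  0.1] rot [-0.0009 -0.0005  0.0037] pos [ 0.568  -0.0194  0.1171] grasp z 0.0661 F [-0.4  0.7 -2.1] w 0.0496 t 20.525 q6 1.34
```

Call:
{"api": "move_arm", "payload": {"plan": [[0,0,1,0,0,0],[0,0,0.7,0,0,0],[0,0,0,0,0,0]]}}

```text
clock: 20.9
position: [0.568, -0.0194, 0.117]
orientation: [-0.0, 0.708, -0.706, 0.001]
force: [-0.7, 0.2, -2.3]
width: 0.05
```

Call:
{"api": "move_arm", "payload": {"plan": [[0,0,1.5,0,0,0],[0,0,0,0,0,0],[0,0,0,0,0,0]]}}

```text
clock: 21.28
position: [0.5681, -0.0194, 0.117]
orientation: [-0.0, 0.708, -0.706, 0.001]
force: [-0.5, -0.9, 1.2]
width: 0.0501
```

Contact confirmed at the pick height. Release.

Call:
{"api": "move_arm", "payload": {"plan": [[0,0,0,0,0,0],[0,0,0,0,0,0],[0,0,0,0,0,0],[0,0,-3,0,0,0],[0,0,-25,0,0,0],[0,0,-45,0,0,0],[0,0,-45,0,0,0],[-30,5,0,0,0,0]], "gripper": -0.7}}

```text
clock: 22.28
position: [0.5644, 0.0092, 0.2378]
orientation: [-0.001, 0.707, -0.707, 0.001]
force: [0.1, 0.5, -0.8]
width: 0.074
```

```bash
python3 go.py .4703 .413 .19
```

```text
shift [-403.8   93.9   -3.9] rot [-0.003  -0.0009  0.0005] pos [0.5644 0.0092 0.2378] grasp z 0.1868 F [ 0.1  0.5 -0.8] w 0.074 t 22.275 q6 1.39
```

Call:
{"api": "move_arm", "payload": {"plan": [[-50,11,0,0,0,0],[-50,11,0,0,0,0],[-50,11,0,0,0,0],[-50,11,0,0,0,0],[-50,11,0,0,0,0],[-50,11,0,0,0,0],[-40,10,0,0,0,0],[-20,5,0,0,0,0]]}}

```text
clock: 23.28
position: [0.4823, 0.38, 0.2403]
orientation: [0.004, -0.706, 0.708, -0.004]
force: [0.8, 0.2, -0.1]
width: 0.0743
```

```bash
python3 go.py .4703 .413 .19
```

```text
shift [-33.   12.1  -0.8] rot [-0.0113 -0.0002 -0.0021] pos [0.4823 0.38   0.2403] grasp z 0.1893 F [ 0.8  0.2 -0.1] w 0.0743 t 23.275 q6 2.06
```

Call:
{"api": "move_arm", "payload": {"plan": [[-24,9,0,-0.01,0,0],[-5,2,0,0,0,0],[0,0,0,0,0,0],[0,0,0,0,0,0]]}}

```text
clock: 23.78
position: [0.4716, 0.4079, 0.24]
orientation: [-0.001, -0.706, 0.708, -0.002]
force: [-0.2, -0.1, -1.1]
width: 0.0741
```

```bash
python3 go.py .4703 .413 .066; python3 -c "
from h import *
c=cap('wrist'); cv2.imwrite('pics/w3.png',c['pixels'][:,:,::-1]); np.savez('/tmp/w3.npz',**c)
"
```

```text
shift [ -5.5   1.5 123. ] rot [-0.0013 -0.003  -0.002 ] pos [0.4716 0.4079 0.24  ] grasp z 0.189 F [-0.2 -0.1 -1.1] w 0.0741 t 23.775 q6 2.11
```

View pics/w3.png

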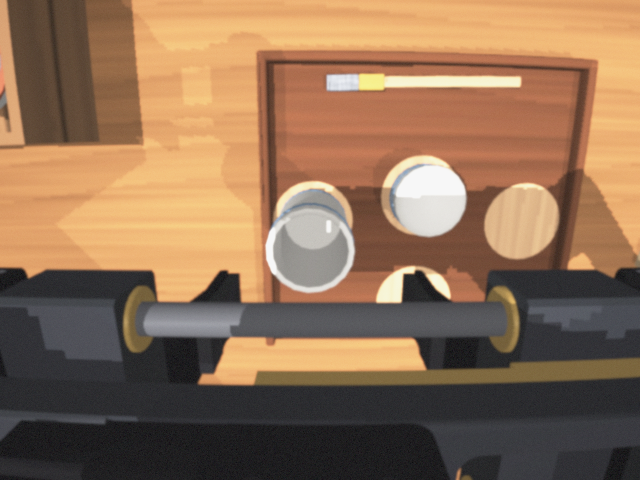

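The pot's rim is centred at (310,248) and its mark shows behind it. I'll compute its position.

```bash
python3 -c "
from h import *
c=dict(np.load('/tmp/w3.npz'))
print(ray_plane(c,[(266,248),(355,248),(310.5,203),(310.5,293)],.104).round(4).tolist())
g=cv2.cvtColor(c['pixels'],cv2.COLOR_RGB2GRAY); m=np.zeros_like(g); m[175:262,472:570]=(c['pixels'][...,0].astype(int)>-1)[175:262,472:570]
A=pts(c); 
for z0,z1 in((.02,.05),(.05,.1)):
  Q=A[(np.hypot(A[:,0]-.47,A[:,1]-.413)<.045)&(A[:,2]>z0)&(A[:,2]<z1)]; Q=Q[np.hypot(Q[:,0]-.47,Q[:,1]-.413)>.0255]; print(len(Q),circ(Q,.028))
Q=A[(np.hypot(A[:,0]-.47,A[:,1]-.413)<.045)&(A[:,2]>.102)]; h=cv2.convexHull(Q[:,:2].astype(np.float32))[:,0]; print('hull',circ(h))
"
```

```text
[[0.4719, 0.4424, 0.104], [0.4717, 0.3864, 0.104], [0.5004, 0.4142, 0.104], [0.4414, 0.4147, 0.104]]
836 (array([0.47334858, 0.42398945]), np.float64(0.004240131984428845))
1149 (array([0.46983732, 0.41186957]), np.float64(0.0012586554932552015))
hull (array([0.47568482, 0.4125444 , 0.04189995]), np.float64(0.000918074396931725))
```

Call:
{"api": "move_arm", "payload": {"plan": [[-6,1,20,0,-0.003,0],[0,0,25,0,0,0],[0,0,25,0,0,0],[0,0,15,0,0,0],[0,0,5,0,0,0],[0,0,0,0,0,0]]}}

```text
clock: 24.58
position: [0.4749, 0.4101, 0.1495]
orientation: [0.002, -0.704, 0.71, -0.001]
force: [0.8, -0.2, 0.5]
width: 0.0742
```

```bash
python3 go.py .4703 .4143 .066
```

```text
shift [-4.1  4.8 32.4] rot [-0.0053  0.0012 -0.0087] pos [0.4749 0.4101 0.1495] grasp z 0.0985 F [ 0.8 -0.2  0.5] w 0.0742 t 24.575 q6 2.12
```

Call:
{"api": "move_arm", "payload": {"plan": [[-4,4,3,-0.005,0,-0.008],[0,0,10,0,0,0],[0,0,10,0,0,0],[0,0,4,0,0,0],[0,0,0,0,0,0],[0,0,0,0,0,0]]}}

```text
clock: 25.32
position: [0.4714, 0.4153, 0.1224]
orientation: [-0.002, 0.707, -0.707, -0.0]
force: [0.2, 0.1, 0.2]
width: 0.0737
```

```bash
python3 go.py .4703 .4143 .066
```

```text
shift [1.  1.1 5.4] rot [-0.0029  0.0029  0.0004] pos [0.4714 0.4153 0.1224] grasp z 0.0714 F [0.2 0.1 0.2] w 0.0737 t 25.325 q6 2.11
```

Call:
{"api": "move_arm", "payload": {"plan": [[1,1,4,-0.003,0.003,0],[0,0,2,0,0,0],[0,0,0,0,0,0],[0,0,0,0,0,0]]}}

```text
clock: 25.82
position: [0.4707, 0.4143, 0.1164]
orientation: [-0.0, 0.707, -0.707, 0.0]
force: [-0.0, 0.1, 0.1]
width: 0.0739
```

```bash
python3 go.py .4703 .4143 .066
```

```text
shift [ 0.   0.4 -0.6] rot [-0.0005  0.0002  0.0003] pos [0.4707 0.4143 0.1164] grasp z 0.0654 F [-0.   0.1  0.1] w 0.0739 t 25.825 q6 2.11
```

Call:
{"api": "move_arm", "payload": {"plan": [[0,0,0,0,0,0],[0,0,0,0,0,0],[0,0,0,0,0,0],[0,0,0,0,0,0],[0,0,0,0,0,0],[0,0,0,0,0,0]], "gripper": 1}}

```text
clock: 26.58
position: [0.4708, 0.4143, 0.1166]
orientation: [-0.0, 0.707, -0.707, 0.0]
force: [0.3, 0.3, 0.1]
width: 0.055
```

Call:
{"api": "move_arm", "payload": {"plan": [[0,0,-10,0,0,0],[0,0,-25,0,0,0],[0,0,-35,0,0,0],[0,0,-35,0,0,0],[15,0,-15,0,0,0],[35,0,0,0,0,0],[45,0,0,0,0,0],[45,0,0,0,0,0]]}}

```text
clock: 27.58
position: [0.4679, 0.2696, 0.2393]
orientation: [0.003, 0.709, -0.705, -0.0]
force: [0.2, -0.6, -2.7]
width: 0.0551
```

```bash
python3 go.py .482 -.009 .19
```

```text
shift [278.7 -12.4  -0.6] rot [ 0.0045 -0.0042  0.0061] pos [0.4679 0.2696 0.2393] grasp z 0.1883 F [ 0.2 -0.6 -2.7] w 0.0551 t 27.575 q6 1.88
```

Call:
{"api": "move_arm", "payload": {"plan": [[45,-2,0,0.004,-0.004,0.006],[45,-2,0,0,0,0],[45,-2,0,0,0,0],[45,-2,0,0,0,0],[35,-2,0,0,0,0],[25,-2,5,0,0,0],[10,0,10,0,0,0],[0,0,10,0,0,0]]}}

```text
clock: 28.58
position: [0.4713, 0.0037, 0.2115]
orientation: [-0.005, -0.704, 0.71, 0.003]
force: [-0.3, 0.4, -2.2]
width: 0.055
```

```bash
python3 go.py .482 -.009 .066
```

```text
shift [ 12.4 -11.9  94.4] rot [ 0.0116 -0.0028 -0.0075] pos [0.4713 0.0037 0.2115] grasp z 0.1605 F [-0.3  0.4 -2.2] w 0.055 t 28.575 q6 1.36
```

Call:
{"api": "move_arm", "payload": {"plan": [[8,-8,10,0.011,-0.003,-0.007],[2,0,20,0,0,0],[0,0,25,0,0,0],[0,0,18,0,0,0],[0,0,10,0,0,0],[0,0,3,0,0,0],[0,0,0,0,0,0]]}}

```text
clock: 29.45
position: [0.4813, -0.0035, 0.1193]
orientation: [-0.001, 0.71, -0.704, 0.0]
force: [-0.5, 0.4, -2.8]
width: 0.055
```

```bash
python3 go.py .482 -.009 .066
```

```text
shift [ 5.6 -0.7  2.3] rot [-0.0013  0.0012  0.0087] pos [ 0.4813 -0.0035  0.1193] grasp z 0.0683 F [-0.5  0.4 -2.8] w 0.055 t 29.45 q6 1.32
```

Call:
{"api": "move_arm", "payload": {"plan": [[0,0,1.5,0,0,0],[0,0,1,0,0,0],[0,0,1,0,0,0],[0,0,1,0,0,0],[0,0,0,0,0,0]]}}

```text
clock: 30.08
position: [0.4824, -0.0037, 0.1167]
orientation: [-0.002, 0.71, -0.704, 0.002]
force: [-0.7, -0.6, -3.0]
width: 0.0553
```

```bash
python3 go.py .482 -.009 .066
```

```text
shift [ 5.3  0.4 -0.3] rot [-0.0055  0.0002  0.0089] pos [ 0.4824 -0.0037  0.1167] grasp z 0.0657 F [-0.7 -0.6 -3. ] w 0.0553 t 30.075 q6 1.32
```

Call:
{"api": "move_arm", "payload": {"plan": [[0,0,1,0,0,0],[0,0,1.2,0,0,0],[0,0,0.5,0,0,0],[0,0,0,0,0,0]]}}

```text
clock: 30.58
position: [0.4824, -0.0036, 0.1167]
orientation: [-0.002, 0.71, -0.704, 0.002]
force: [-0.2, -1.5, -1.9]
width: 0.0554
```

```bash
python3 go.py .482 -.009 .066
```

```text
shift [ 5.4  0.4 -0.3] rot [-0.0068 -0.0002  0.0093] pos [ 0.4824 -0.0036  0.1167] grasp z 0.0657 F [-0.2 -1.5 -1.9] w 0.0554 t 30.575 q6 1.32
```

Contact (z stalled). Release and retreat.

Call:
{"api": "move_arm", "payload": {"plan": [[0,0,1,0,0,0],[0,0,0,0,0,0],[0,0,0,0,0,0],[0,0,0,0,0,0],[0,0,-5,0,0,0],[0,0,-30,0,0,0],[0,0,-45,0,0,0],[0,0,-45,0,0,0]], "gripper": -0.7}}

```text
clock: 31.58
position: [0.4805, -0.0036, 0.241]
orientation: [-0.0, 0.71, -0.704, -0.001]
force: [-0.3, 0.4, 0.0]
width: 0.0738
```

```bash
python3 go.py .4913 .3225 .16;python3 -c "
from h import *
c=cap('scene'); cv2.imwrite('pics/s2.png',c['pixels'][:,:,::-1])
"
```

```text
shift [-325.9  -13.7   30.5] rot [0.0003 0.0016 0.0087] pos [ 0.4805 -0.0036  0.241 ] grasp z 0.19 F [-0.3  0.4  0. ] w 0.0738 t 31.575 q6 1.32
```

View pics/s2.png

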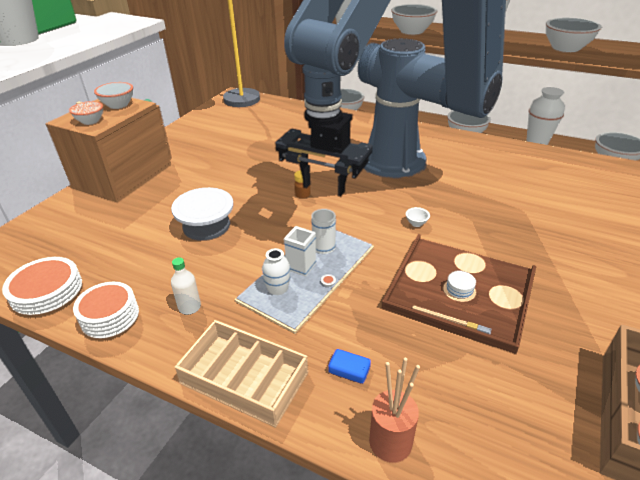

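All three vases stand upright on the board at (276,272), (300,248) and (322,230). The dish is untouched at (328,281), and the box is alone on the tray at (461,285). Going for the box.

Call:
{"api": "move_arm", "payload": {"plan": [[-30,-1,0,0,0,0.008],[-48,-2,0,0,0,0],[-50,-2,0,0,0,0],[-50,-2,0,0,0,0],[-50,-2,0,0,0,0],[-45,-2,0,0,0,0],[-30,0,0,0,0,0],[-12,0,0,0,0,0]]}}

```text
clock: 32.62
position: [0.4963, 0.3193, 0.2502]
orientation: [0.007, -0.706, 0.708, -0.009]
force: [-0.8, -0.2, 0.3]
width: 0.0737
```

```bash
python3 go.py .4913 .3225 .16
```

```text
shift [-3.3  5.9 39. ] rot [-0.0225 -0.0021 -0.0029] pos [0.4963 0.3193 0.2502] grasp z 0.1992 F [-0.8 -0.2  0.3] w 0.0737 t 32.625 q6 1.97
```

Call:
{"api": "move_arm", "payload": {"plan": [[-1,3,10,-0.02,0,0],[0,0,5,0,0,0],[0,0,0,0,0,0]]}}

```text
clock: 33.0
position: [0.4928, 0.3181, 0.2334]
orientation: [-0.002, -0.706, 0.708, -0.001]
force: [0.7, -0.0, -0.8]
width: 0.0745
```

```bash
python3 go.py .4913 .3225 .034; python3 -c "
from h import *
c=cap('wrist'); cv2.imwrite('pics/w4.png',c['pixels'][:,:,::-1]); np.savez('/tmp/w4.npz',**c)
A=pts(c); Q=A[(np.hypot(A[:,0]-.491,A[:,1]-.322)<.045)&(A[:,2]>.018)&(A[:,2]<.04)]; print(len(Q),circ(Q,.028))
"
```

```text
shift [ -5.    1.3 148.4] rot [ 0.0011 -0.0041 -0.0039] pos [0.4928 0.3181 0.2334] grasp z 0.1824 F [ 0.7 -0.  -0.8] w 0.0745 t 33.0 q6 1.96
237 (array([0.49108914, 0.32283317]), np.float64(0.00018399961419167735))
```

View pics/w4.png

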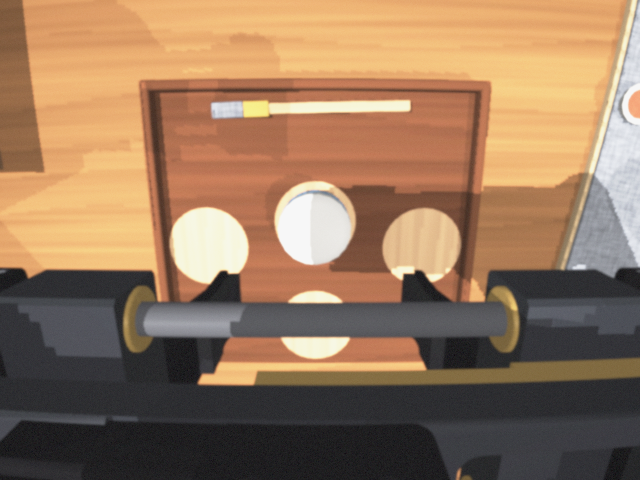

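The box is centred at (315,228), with empty marks at (209,246) and (422,245).

```bash
python3 -c "
from h import *
c=dict(np.load('/tmp/w4.npz')); d=cv2.undistort
print(ray_plane(c,[(209,246),(422,245)],.012).round(4).tolist())"
```

```text
[[0.4696, 0.4144, 0.012], [0.4696, 0.23, 0.012]]
```

Call:
{"api": "move_arm", "payload": {"plan": [[-4.5,1.3,20,0,-0.003,-0.003],[0,0,30,0,0,0],[0,0,30,0,0,0],[0,0,15,0,0,0],[0,0,5,0,0,0],[0,0,0,0,0,0]]}}

```text
clock: 33.8
position: [0.4952, 0.3196, 0.1337]
orientation: [0.002, -0.705, 0.709, -0.002]
force: [-0.1, 0.6, 0.8]
width: 0.0739
```

```bash
python3 go.py .491 .3228 .034
```

```text
shift [-3.1  4.5 48.7] rot [-0.0051  0.0009 -0.0067] pos [0.4952 0.3196 0.1337] grasp z 0.0827 F [-0.1  0.6  0.8] w 0.0739 t 33.8 q6 1.96
```

Call:
{"api": "move_arm", "payload": {"plan": [[-3,4,10,-0.005,0,-0.006],[0,0,15,0,0,0],[0,0,10,0,0,0],[0,0,4,0,0,0],[0,0,0,0,0,0],[0,0,0,0,0,0]]}}

```text
clock: 34.55
position: [0.4921, 0.3236, 0.0936]
orientation: [-0.002, 0.707, -0.707, 0.0]
force: [-0.5, -0.1, 0.2]
width: 0.0741
```

```bash
python3 go.py .491 .3228 .034
```

```text
shift [0.8 1.1 8.6] rot [-0.0031  0.0023  0.0001] pos [0.4921 0.3236 0.0936] grasp z 0.0426 F [-0.5 -0.1  0.2] w 0.0741 t 34.55 q6 1.96
```

Call:
{"api": "move_arm", "payload": {"plan": [[0.8,1,5,-0.003,0.002,0],[0,0,3,0,0,0],[0,0,0.5,0,0,0],[0,0,0,0,0,0]]}}

```text
clock: 35.05
position: [0.4914, 0.3228, 0.0852]
orientation: [-0.001, 0.707, -0.707, 0.0]
force: [-0.2, 0.2, -0.5]
width: 0.074
```

Call:
{"api": "move_arm", "payload": {"plan": [[0,0,0,0,0,0],[0,0,0,0,0,0],[0,0,0,0,0,0],[0,0,0,0,0,0],[0,0,0,0,0,0],[0,0,0,0,0,0]], "gripper": 1}}

```text
clock: 35.8
position: [0.4915, 0.3228, 0.0854]
orientation: [-0.001, 0.707, -0.707, 0.0]
force: [-0.2, 0.1, 0.9]
width: 0.0551
```

```bash
python3 go.py .491 .3228 .034
```

```text
shift [0.  0.5 0.4] rot [-0.0013  0.0007  0.0001] pos [0.4915 0.3228 0.0854] grasp z 0.0344 F [-0.2  0.1  0.9] w 0.0551 t 35.8 q6 1.96
```

Call:
{"api": "move_arm", "payload": {"plan": [[0,0,-10,0,0,0],[0,0,-30,0,0,0],[0,0,-45,0,0,0],[0,0,-45,0,0,0],[0,0,-30,0,0,0],[25,2,-10,0,0,0],[45,2,0,0,0,0],[50,2,0,0,0,0]]}}

```text
clock: 36.8
position: [0.4849, 0.2029, 0.2645]
orientation: [-0.003, 0.709, -0.705, 0.001]
force: [0.5, -0.3, -0.9]
width: 0.0554
```

Call:
{"api": "move_arm", "payload": {"plan": [[50,2,0,0,0,0],[50,2,0,0,0,0],[50,2,0,0,0,0],[50,2,0,0,0,0],[50,2,0,0,0,0],[50,2,0,0,0,0],[50,2,0,0,0,0],[50,2,0,0,0,0]]}}

```text
clock: 37.8
position: [0.4687, -0.209, 0.2691]
orientation: [-0.005, 0.71, -0.704, 0.004]
force: [1.1, -0.8, -1.6]
width: 0.0555
```

```bash
python3 go.py .46 -.316 .2
```

```text
shift [107.    9.9  17.9] rot [-0.0124  0.0005  0.0084] pos [ 0.4687 -0.209   0.2691] grasp z 0.2181 F [ 1.1 -0.8 -1.6] w 0.0555 t 37.8 q6 0.92
```

Call:
{"api": "move_arm", "payload": {"plan": [[45,2,4,-0.012,0,0.008],[35,2,4,0,0,0],[15,0,4,0,0,0],[3,0,3,0,0,0],[0,0,0,0,0,0],[0,0,0,0,0,0]]}}

```text
clock: 38.55
position: [0.4637, -0.31, 0.2554]
orientation: [0.001, -0.706, 0.708, 0.0]
force: [1.8, -0.2, -1.4]
width: 0.0553
```

```bash
python3 go.py .5245 -.316 .15; python3 -c "
from h import *
c=cap('wrist'); cv2.imwrite('pics/w5.png',c['pixels'][:,:,::-1]); np.savez('/tmp/w5.npz',**c)
for d in spotter.trace('wrist','wheel')[:2]: print(d['p'],d['rect'])
"
```

```text
shift [  5.9 -60.8  54.4] rot [-0.0012  0.0015 -0.0033] pos [ 0.4637 -0.31    0.2554] grasp z 0.2044 F [ 1.8 -0.2 -1.4] w 0.0553 t 38.55 q6 0.78
0.61 [227.8, 39.3, 435.5, 245.0]
```

View pics/w5.png

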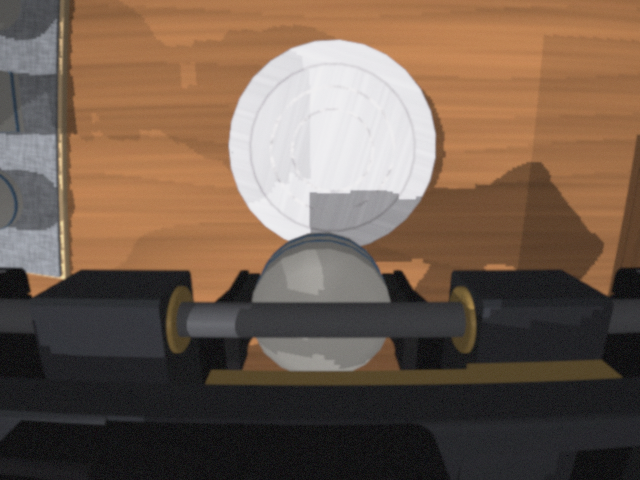

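The wheel head spans x 229–436 and y 40–248 in the image, with its rings centred near (332,146). I'll fit the circle.

```bash
python3 -c "
from h import *
c=dict(np.load('/tmp/w5.npz'))
e=[(229,145),(436,146),(338,40),(262,69),(413,78),(252,210),(423,199),(240,105),(400,228)]
print(circ(ray_plane(c,e,.070)))
print('inner ring',circ(ray_plane(c,[(249,147),(415,147),(333,64),(333,230)],.070)))
"
```

```text
(array([ 0.52134148, -0.31875053,  0.07470632]), np.float64(0.0006719185104626935))
inner ring (array([ 0.52220184, -0.31753183,  0.05919309]), np.float64(0.0005283151590095569))
```

Call:
{"api": "move_arm", "payload": {"plan": [[5,-20,5,0,0,-0.003],[2,-20,10,0,0,0],[0,-14,15,0,0,0],[0,-3,15,0,0,0],[0,0,10,0,0,0],[0,0,0,0,0,0],[0,0,0,0,0,0]]}}

```text
clock: 39.52
position: [0.5221, -0.3139, 0.1959]
orientation: [-0.001, 0.708, -0.706, -0.003]
force: [-0.2, -0.3, -1.4]
width: 0.0553
```

```bash
python3 go.py .523 -.317 .0922
```

```text
shift [ 3.3 -1.1 52.7] rot [0.003  0.0044 0.0028] pos [ 0.5221 -0.3139  0.1959] grasp z 0.1449 F [-0.2 -0.3 -1.4] w 0.0553 t 39.525 q6 0.84
```

Call:
{"api": "move_arm", "payload": {"plan": [[3.2,-0.5,10,0.003,0.004,0],[0,0,15,0,0,0],[0,0,12,0,0,0],[0,0,6,0,0,0],[0,0,0,0,0,0],[0,0,0,0,0,0]]}}

```text
clock: 40.28
position: [0.5223, -0.3179, 0.1504]
orientation: [-0.0, 0.708, -0.706, 0.001]
force: [0.9, 0.5, -1.2]
width: 0.0553
```

```bash
python3 go.py .523 -.317 .0924
```

```text
shift [-0.9 -0.7  7. ] rot [-0.0009 -0.0006  0.0018] pos [ 0.5223 -0.3179  0.1504] grasp z 0.0994 F [ 0.9  0.5 -1.2] w 0.0553 t 40.275 q6 0.84
```

Call:
{"api": "move_arm", "payload": {"plan": [[-0.9,-0.5,3,0,0,0],[0,0,1.5,0,0,0],[0,0,1,0,0,0],[0,0,0.5,0,0,0],[0,0,0,0,0,0]]}}

```text
clock: 40.9
position: [0.5234, -0.3173, 0.1451]
orientation: [-0.0, 0.708, -0.706, 0.002]
force: [-0.4, -0.0, -1.4]
width: 0.055
```

```bash
python3 go.py .523 -.317 .0924
```

```text
shift [-0.3  0.4  1.7] rot [-0.0026 -0.002   0.002 ] pos [ 0.5234 -0.3173  0.1451] grasp z 0.0941 F [-0.4 -0.  -1.4] w 0.055 t 40.9 q6 0.84
```

Call:
{"api": "move_arm", "payload": {"plan": [[0,0,1.2,-0.002,-0.002,0],[0,0,1,0,0,0],[0,0,0.5,0,0,0],[0,0,0,0,0,0]]}}

```text
clock: 41.4
position: [0.5235, -0.3174, 0.1434]
orientation: [-0.0, 0.708, -0.706, 0.0]
force: [0.2, 0.1, -1.5]
width: 0.055
```

Call:
{"api": "move_arm", "payload": {"plan": [[0,0,1,0,0,0],[0,0,1,0,0,0],[0,0,0,0,0,0]]}}

```text
clock: 41.78
position: [0.5235, -0.3174, 0.1434]
orientation: [-0.0, 0.708, -0.706, 0.001]
force: [-0.4, -0.6, -2.5]
width: 0.0554
```

Call:
{"api": "move_arm", "payload": {"plan": [[0,0,1.5,0,0,0],[0,0,0.5,0,0,0],[0,0,0,0,0,0]]}}

```text
clock: 42.15
position: [0.5235, -0.3174, 0.1434]
orientation: [-0.0, 0.708, -0.706, 0.001]
force: [-1.2, 0.4, 1.0]
width: 0.0551
```

Stalled at the expected height, with force now upward: it is seated. Release.

Call:
{"api": "move_arm", "payload": {"plan": [[0,0,0,0,0,0],[0,0,0,0,0,0],[0,0,0,0,0,0],[0,0,-5,0,0,0],[0,0,-25,0,0,0],[0,0,-40,0,0,0],[0,20,-25,0,0,0],[0,20,0,0,0,0]], "gripper": -0.7}}

```text
clock: 43.15
position: [0.4844, -0.3182, 0.2405]
orientation: [-0.0, 0.708, -0.706, 0.002]
force: [0.3, -0.0, 0.1]
width: 0.074
```

Call:
{"api": "move_arm", "payload": {"plan": [[0,20,0,0,0,0],[0,0,0,0,0,0],[0,0,0,0,0,0]]}}

```text
clock: 43.52
position: [0.4638, -0.3186, 0.2423]
orientation: [-0.0, 0.708, -0.706, 0.004]
force: [0.8, -0.2, 1.1]
width: 0.0741
```

```bash
python3 go.py .567 -.019 .19; python3 -c "
from h import *
c=cap('wrist'); cv2.imwrite('pics/w6.png',c['pixels'][:,:,::-1]); np.savez('/tmp/w6.npz',**c)
t=cap('top'); A=pts(c)
for n,a in(('wrist',A),('top',pts(t))):
  Q=a[(np.hypot(a[:,0]-.523,a[:,1]+.317)<.045)&(a[:,2]>.076)&(a[:,2]<.099)]; print(n,len(Q),circ(Q,.028) if len(Q)>10 else '')
cv2.imwrite('pics/t6.png',t['pixels'][:,:,::-1])
m=spotter.trace('top','wheel')[0]; print(m['p'],m['rect'])
"
```

```text
shift [-299.4 -103.9    0.4] rot [-0.0057 -0.0049  0.0024] pos [ 0.4638 -0.3186  0.2423] grasp z 0.1913 F [ 0.8 -0.2  1.1] w 0.0741 t 43.525 q6 0.77
wrist 0 
top 69 (array([ 0.52382467, -0.31662779]), np.float64(0.0005138809127623288))
0.7 [453.2, 192.7, 529.6, 271.0]
```

View pics/w6.png

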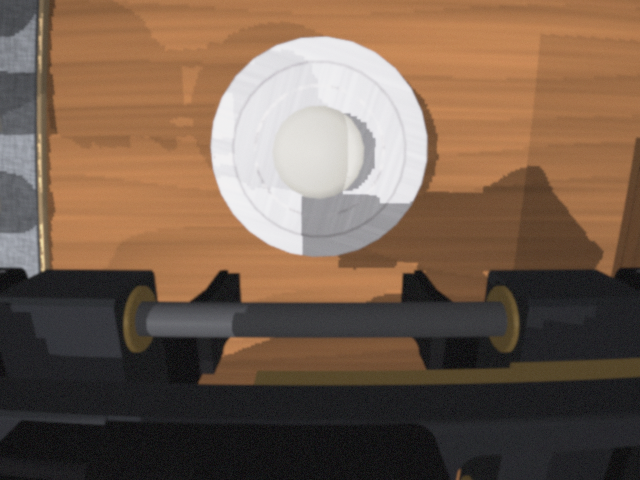

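View pics/t6.png

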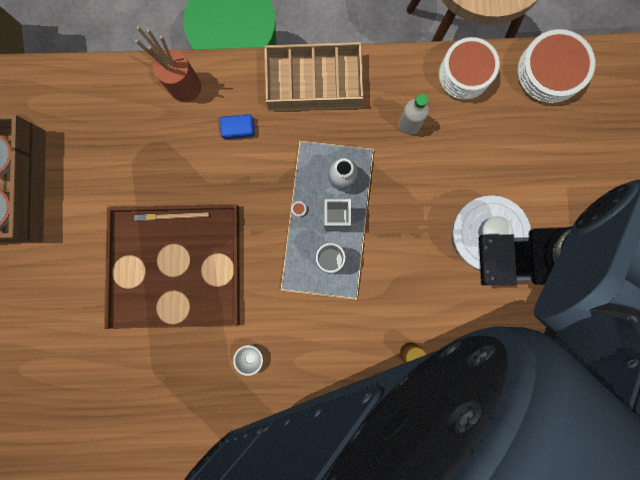

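The box sits in the middle of the wheel: wrist view at (319,152), wheel centre at (320,147). All four marks are empty in the top view.

```bash
python3 -c "
from h import *
c=dict(np.load('/tmp/w6.npz'))
print('box',ray_plane(c,[(319,152)],.108)[0].round(4),'wheel',circ(ray_plane(c,[(211,146),(428,147),(320,37),(320,256),(246,66),(394,66)],.070))[0].round(4))
t=cap('top'); im=t['pixels'].astype(int)
m=((im[...,0]>140)&(im[...,1]>100)).astype(np.uint8); m2=np.zeros_like(m); m2[235:328,110:238]=m[235:328,110:238]
m2=cv2.morphologyEx(m2,cv2.MORPH_OPEN,np.ones((3,3)))
for k in cv2.findContours(m2,0,1)[0]:
  if cv2.contourArea(k)>300: print('mark',circ(ray_plane(t,k[:,0],.012))[0].round(4))
"
```

```text
box [ 0.5238 -0.3176  0.108 ] wheel [ 0.5222 -0.3182  0.0744]
mark [0.3949 0.3229 0.0333]
mark [0.4702 0.4142 0.0333]
mark [0.4693 0.2303 0.0333]
mark [0.4917 0.3224 0.0333]
```

Call:
{"api": "move_arm", "payload": {"plan": [[-30,0,0,-0.005,-0.005,0.002],[-50,-3,0,0,0,0],[-50,-3,0,0,0,0],[-50,-3,0,0,0,0],[-50,-3,0,0,0,0],[-45,-3,0,0,0,0],[-25,-3,0,0,0,0],[-10,0,0,0,0,0]]}}

```text
clock: 44.72
position: [0.4864, -0.0008, 0.2403]
orientation: [-0.001, 0.707, -0.707, 0.002]
force: [-0.6, -0.0, 0.8]
width: 0.074
```

Call:
{"api": "move_arm", "payload": {"plan": [[0,0,0,0,0,0],[0,0,0,0,0,0]]}}

```text
clock: 44.98
position: [0.4868, -0.0012, 0.2402]
orientation: [-0.001, 0.708, -0.707, 0.002]
force: [-0.4, -0.2, 0.1]
width: 0.0737
```

```bash
python3 go.py .4822 -.0036 .0657
```

```text
shift [  2.1   5.1 123.4] rot [-0.0039 -0.0021  0.0017] pos [ 0.4868 -0.0012  0.2402] grasp z 0.1892 F [-0.4 -0.2  0.1] w 0.0737 t 44.975 q6 1.34
```

Call:
{"api": "move_arm", "payload": {"plan": [[2.4,4.5,15,-0.004,-0.002,0],[0,0,25,0,0,0],[0,0,25,0,0,0],[0,0,20,0,0,0],[0,0,5,0,0,0],[0,0,0,0,0,0]]}}

```text
clock: 45.72
position: [0.485, -0.0112, 0.1486]
orientation: [0.001, -0.704, 0.71, -0.003]
force: [0.1, 0.4, 0.7]
width: 0.0741
```

```bash
python3 go.py .4822 -.0036 .0657
```

```text
shift [-7.6  3.  31.9] rot [-0.0049 -0.0025 -0.0085] pos [ 0.485  -0.0112  0.1486] grasp z 0.0976 F [0.1 0.4 0.7] w 0.0741 t 45.725 q6 1.33
```

Call:
{"api": "move_arm", "payload": {"plan": [[-6.5,2,0,-0.005,0,-0.008],[0,0,0,0,0,0],[0,0,0,0,0,0]]}}

```text
clock: 46.1
position: [0.4839, -0.0046, 0.1504]
orientation: [-0.0, -0.707, 0.707, -0.002]
force: [-0.8, -0.3, 0.4]
width: 0.0738
```

```bash
python3 go.py .4822 -.0036 .0657
```

```text
shift [-1.1  1.8 33.7] rot [-0.0033 -0.0034 -0.0002] pos [ 0.4839 -0.0046  0.1504] grasp z 0.0994 F [-0.8 -0.3  0.4] w 0.0738 t 46.1 q6 1.33
```

Call:
{"api": "move_arm", "payload": {"plan": [[-1,1.5,8,-0.003,-0.003,0],[0,0,12,0,0,0],[0,0,8,0,0,0],[0,0,4,0,0,0],[0,0,0,0,0,0],[0,0,0,0,0,0]]}}

```text
clock: 46.85
position: [0.4823, -0.0035, 0.1158]
orientation: [0.0, 0.707, -0.707, -0.0]
force: [-0.1, 0.5, 0.3]
width: 0.0739
```

```bash
python3 go.py .4822 -.0036 .0657
```

```text
shift [ 0.1  0.1 -0.9] rot [ 0.0006 -0.      0.0001] pos [ 0.4823 -0.0035  0.1158] grasp z 0.0648 F [-0.1  0.5  0.3] w 0.0739 t 46.85 q6 1.33
```

Call:
{"api": "move_arm", "payload": {"plan": [[0,0,0,0,0,0],[0,0,0,0,0,0],[0,0,0,0,0,0],[0,0,0,0,0,0],[0,0,0,0,0,0],[0,0,0,0,0,0]], "gripper": 1}}

```text
clock: 47.6
position: [0.4826, -0.0036, 0.1163]
orientation: [-0.0, 0.707, -0.707, 0.0]
force: [-0.7, 0.5, -0.4]
width: 0.0553
```

Call:
{"api": "move_arm", "payload": {"plan": [[0,0,-10,0,0,0],[0,0,-25,0,0,0],[0,0,-35,0,0,0],[0,0,-35,0,0,0],[-15,0,-15,0,0,0],[-35,1,0,0,0,0],[-45,1,0,0,0,0],[-45,1,0,0,0,0]]}}

```text
clock: 48.6
position: [0.4787, 0.1375, 0.2435]
orientation: [0.0, -0.705, 0.71, -0.0]
force: [0.1, 0.1, -2.4]
width: 0.0552
```

```bash
python3 go.py .4706 .4143 .19
```

```text
shift [-276.7   10.     2.5] rot [-0.0007  0.     -0.007 ] pos [0.4787 0.1375 0.2435] grasp z 0.1925 F [ 0.1  0.1 -2.4] w 0.0552 t 48.6 q6 1.63
```

Call:
{"api": "move_arm", "payload": {"plan": [[-45,1,0,0,0,-0.007],[-45,1,0,0,0,0],[-45,1,0,0,0,0],[-45,1,0,0,0,0],[-35,1,0,0,0,0],[-20,0,0,0,0,0],[-8,0,0,0,0,0],[0,0,0,0,0,0]]}}

```text
clock: 49.6
position: [0.4687, 0.389, 0.2451]
orientation: [0.002, 0.709, -0.706, 0.0]
force: [0.1, -0.9, -2.6]
width: 0.0553
```

```bash
python3 go.py .4706 .4143 .13
```

```text
shift [-25.5  -2.2  64. ] rot [ 0.0027 -0.0031  0.0045] pos [0.4687 0.389  0.2451] grasp z 0.1941 F [ 0.1 -0.9 -2.6] w 0.0553 t 49.6 q6 2.08
```

Call:
{"api": "move_arm", "payload": {"plan": [[-15,-1,5,0.002,-0.003,0.004],[-8,-1,15,0,0,0],[0,0,20,0,0,0],[0,0,15,0,0,0],[0,0,5,0,0,0],[0,0,0,0,0,0],[0,0,0,0,0,0]]}}

```text
clock: 50.48
position: [0.4717, 0.4108, 0.1803]
orientation: [-0.002, -0.706, 0.709, 0.0]
force: [0.5, 0.1, -2.3]
width: 0.055
```

```bash
python3 go.py .4706 .4143 .0653
```

```text
shift [-3.7  1.  64. ] rot [ 0.0026 -0.0019 -0.0042] pos [0.4717 0.4108 0.1803] grasp z 0.1293 F [ 0.5  0.1 -2.3] w 0.055 t 50.475 q6 2.11
```

Call:
{"api": "move_arm", "payload": {"plan": [[-3.7,1,10,0.002,-0.002,-0.004],[0,0,18,0,0,0],[0,0,15,0,0,0],[0,0,8,0,0,0],[0,0,0,0,0,0],[0,0,0,0,0,0]]}}

```text
clock: 51.22
position: [0.471, 0.415, 0.126]
orientation: [-0.0, 0.707, -0.707, -0.0]
force: [0.8, -0.7, -2.3]
width: 0.0551
```

```bash
python3 go.py .4706 .4143 .0653
```

```text
shift [0.7 0.4 9.7] rot [-0.0003  0.0007  0.0001] pos [0.471 0.415 0.126] grasp z 0.075 F [ 0.8 -0.7 -2.3] w 0.0551 t 51.225 q6 2.11
```

Call:
{"api": "move_arm", "payload": {"plan": [[0.7,0.3,4,0,0,0],[0,0,3,0,0,0],[0,0,1,0,0,0],[0,0,0,0,0,0],[0,0,0,0,0,0]]}}

```text
clock: 51.85
position: [0.4714, 0.4146, 0.1188]
orientation: [-0.002, 0.707, -0.707, 0.0]
force: [0.1, 1.0, -2.2]
width: 0.0554
```

```bash
python3 go.py .4706 .4143 .0653
```

```text
shift [0.3 0.8 2.5] rot [-0.0026  0.0021  0.0001] pos [0.4714 0.4146 0.1188] grasp z 0.0678 F [ 0.1  1.  -2.2] w 0.0554 t 51.85 q6 2.11
```

Call:
{"api": "move_arm", "payload": {"plan": [[0.4,0.8,1.5,-0.003,0.002,0],[0,0,1,0,0,0],[0,0,0.5,0,0,0],[0,0,0,0,0,0]]}}

```text
clock: 52.35
position: [0.4707, 0.4143, 0.1164]
orientation: [-0.0, 0.707, -0.707, -0.0]
force: [0.3, 0.6, -3.1]
width: 0.0553
```

```bash
python3 go.py .4706 .4143 .0653
```

```text
shift [-0.   0.1  0.1] rot [-0.0001  0.0003  0.0001] pos [0.4707 0.4143 0.1164] grasp z 0.0654 F [ 0.3  0.6 -3.1] w 0.0553 t 52.35 q6 2.11
```

Call:
{"api": "move_arm", "payload": {"plan": [[0,0,1.5,0,0,0],[0,0,1,0,0,0],[0,0,0.5,0,0,0],[0,0,0,0,0,0]]}}

```text
clock: 52.85
position: [0.4706, 0.4143, 0.1164]
orientation: [-0.0, 0.707, -0.707, 0.0]
force: [-1.1, 0.4, 0.6]
width: 0.055
```

Seated. Release and lift.

Call:
{"api": "move_arm", "payload": {"plan": [[0,0,0,0,0,0],[0,0,0,0,0,0],[0,0,0,0,0,0],[0,0,-4,0,0,0],[0,0,-25,0,0,0],[0,0,-45,0,0,0],[0,0,-45,0,0,0],[30,-8,0,0,0,0]], "gripper": -0.7}}

```text
clock: 53.85
position: [0.4795, 0.3859, 0.2384]
orientation: [-0.002, 0.708, -0.706, 0.0]
force: [1.4, -0.8, -1.1]
width: 0.0742
```

Call:
{"api": "move_arm", "payload": {"plan": [[50,-12,0,0,0,0],[50,-12,0,0,0,0],[50,-12,0,0,0,0],[50,-12,0,0,0,0],[50,-12,0,0,0,0],[50,-12,0,0,0,0],[50,-12,0,0,0,0],[30,-6,0,0,0,0]]}}

```text
clock: 54.85
position: [0.5757, -0.0042, 0.2427]
orientation: [-0.007, 0.709, -0.705, 0.004]
force: [0.4, 0.5, 0.2]
width: 0.0744
```

```bash
python3 go.py .568 -.0194 .17
```

```text
shift [15.2  8.1 21.5] rot [-0.0157  0.0041  0.0068] pos [ 0.5757 -0.0042  0.2427] grasp z 0.1917 F [0.4 0.5 0.2] w 0.0744 t 54.85 q6 1.35
```

Call:
{"api": "move_arm", "payload": {"plan": [[8,5,8,-0.015,0.004,0.004],[2,2,8,0,0,0],[0,0,4,0,0,0],[0,0,0,0,0,0]]}}

```text
clock: 55.35
position: [0.5673, -0.0134, 0.221]
orientation: [0.0, 0.708, -0.707, -0.001]
force: [0.2, 1.0, -0.7]
width: 0.074
```

```bash
python3 go.py .568 -.0194 .066
```

```text
shift [  6.1  -1.  104. ] rot [0.0022 0.0013 0.0014] pos [ 0.5673 -0.0134  0.221 ] grasp z 0.17 F [ 0.2  1.  -0.7] w 0.074 t 55.35 q6 1.35
```

Call:
{"api": "move_arm", "payload": {"plan": [[6,0,8,0.002,0.001,0],[0,0,15,0,0,0],[0,0,15,0,0,0],[0,0,5,0,0,0],[0,0,0,0,0,0]]}}

```text
clock: 55.98
position: [0.5669, -0.018, 0.1743]
orientation: [0.0, 0.709, -0.706, -0.001]
force: [-0.4, 0.0, -0.3]
width: 0.0739
```

```bash
python3 go.py .568 -.0194 .066
```

```text
shift [ 1.4 -1.2 57.3] rot [0.0014 0.0007 0.004 ] pos [ 0.5669 -0.018   0.1743] grasp z 0.1233 F [-0.4  0.  -0.3] w 0.0739 t 55.975 q6 1.34
```

Call:
{"api": "move_arm", "payload": {"plan": [[1.3,-0.8,10,0,0,0],[0,0,18,0,0,0],[0,0,15,0,0,0],[0,0,7,0,0,0],[0,0,3,0,0,0],[0,0,0,0,0,0],[0,0,0,0,0,0]]}}

```text
clock: 56.85
position: [0.5694, -0.02, 0.1197]
orientation: [-0.001, 0.708, -0.706, 0.001]
force: [0.3, 0.3, -0.0]
width: 0.074
```

```bash
python3 go.py .568 -.0194 .066
```

```text
shift [-0.6  1.4  2.7] rot [-0.0028 -0.0003  0.0038] pos [ 0.5694 -0.02    0.1197] grasp z 0.0687 F [ 0.3  0.3 -0. ] w 0.074 t 56.85 q6 1.34
```

Call:
{"api": "move_arm", "payload": {"plan": [[-0.6,1.4,2.5,-0.003,0,0],[0,0,1,0,0,0],[0,0,0,0,0,0],[0,0,0,0,0,0]]}}

```text
clock: 57.35
position: [0.5683, -0.0194, 0.1169]
orientation: [-0.0, 0.708, -0.706, 0.001]
force: [-0.0, 0.8, -0.4]
width: 0.0742
```

```bash
python3 go.py .568 -.0194 .066
```

```text
shift [ 0.   0.3 -0.1] rot [-0.0014 -0.0007  0.0039] pos [ 0.5683 -0.0194  0.1169] grasp z 0.0659 F [-0.   0.8 -0.4] w 0.0742 t 57.35 q6 1.34
```

Call:
{"api": "move_arm", "payload": {"plan": [[0,0,0,0,0,0],[0,0,0,0,0,0],[0,0,0,0,0,0],[0,0,0,0,0,0],[0,0,0,0,0,0],[0,0,0,0,0,0],[0,0,0,0,0,0]], "gripper": 1}}

```text
clock: 58.22
position: [0.5684, -0.0194, 0.117]
orientation: [-0.0, 0.708, -0.706, 0.001]
force: [-1.1, -0.1, -0.3]
width: 0.0505
```

Call:
{"api": "move_arm", "payload": {"plan": [[0,0,-10,0,0,0],[0,0,-25,0,0,0],[0,0,-35,0,0,0],[0,0,-35,0,0,0],[-15,8,-15,0,0,0],[-32,16,0,0,0,0],[-40,20,0,0,0,0],[-40,20,0,0,0,0]]}}

```text
clock: 59.22
position: [0.4994, 0.1111, 0.2405]
orientation: [-0.001, -0.706, 0.708, 0.002]
force: [0.1, 0.1, -1.5]
width: 0.0504
```

```bash
python3 go.py .3947 .3228 .19
```

```text
shift [-2.115e+02  1.051e+02  2.000e-01] rot [ 0.004   0.0016 -0.0021] pos [0.4994 0.1111 0.2405] grasp z 0.1895 F [ 0.1  0.1 -1.5] w 0.0504 t 59.225 q6 1.57
```

Call:
{"api": "move_arm", "payload": {"plan": [[-40,20,0,0.004,0,-0.002],[-40,20,0,0,0,0],[-40,20,0,0,0,0],[-35,17,0,0,0,0],[-20,8,0,0,0,0],[-8,3,0,0,0,0],[0,0,0,0,0,0]]}}

```text
clock: 60.1
position: [0.3944, 0.3037, 0.2379]
orientation: [0.006, 0.71, -0.704, -0.005]
force: [-0.0, -0.8, -2.6]
width: 0.0502
```

```bash
python3 go.py .3947 .3228 .13
```

```text
shift [-19.2  -1.4  56.9] rot [ 0.0163 -0.001   0.0078] pos [0.3944 0.3037 0.2379] grasp z 0.1869 F [-0.  -0.8 -2.6] w 0.0502 t 60.1 q6 1.99
```

Call:
{"api": "move_arm", "payload": {"plan": [[-12,0,5,0.016,0,0.019],[-4,0,12,0,0,0],[0,0,15,0,0,0],[0,0,12,0,0,0],[0,0,5,0,0,0],[0,0,0,0,0,0],[0,0,0,0,0,0]]}}

```text
clock: 60.98
position: [0.3956, 0.3159, 0.1854]
orientation: [-0.002, -0.701, 0.713, -0.001]
force: [1.3, 0.1, -2.0]
width: 0.0499
```

```bash
python3 go.py .3947 .3228 .066
```

```text
shift [-7.1  0.9 68.4] rot [ 0.0025 -0.004  -0.0159] pos [0.3956 0.3159 0.1854] grasp z 0.1344 F [ 1.3  0.1 -2. ] w 0.0499 t 60.975 q6 2.04
```

Call:
{"api": "move_arm", "payload": {"plan": [[-7,1,10,0.002,-0.004,-0.004],[0,0,18,0,0,0],[0,0,18,0,0,0],[0,0,8,0,0,0],[0,0,0,0,0,0],[0,0,0,0,0,0]]}}

```text
clock: 61.72
position: [0.396, 0.3257, 0.1305]
orientation: [0.003, -0.703, 0.711, -0.0]
force: [-0.7, 0.1, -2.4]
width: 0.05
```

```bash
python3 go.py .3947 .3228 .066
```

```text
shift [ 3.   1.3 13.5] rot [-0.0049  0.0038 -0.0104] pos [0.396  0.3257 0.1305] grasp z 0.0795 F [-0.7  0.1 -2.4] w 0.05 t 61.725 q6 2.05
```

Call:
{"api": "move_arm", "payload": {"plan": [[2.5,1,5,-0.005,0.004,0],[0,0,3,0,0,0],[0,0,2,0,0,0],[0,0,0,0,0,0],[0,0,0,0,0,0]]}}

```text
clock: 62.35
position: [0.3957, 0.3234, 0.1211]
orientation: [0.001, -0.703, 0.711, -0.0]
force: [0.1, 0.2, -2.6]
width: 0.0502
```

```bash
python3 go.py .3947 .3228 .066
```

```text
shift [0.6 1.  4.1] rot [-0.0021  0.0009 -0.0106] pos [0.3957 0.3234 0.1211] grasp z 0.0701 F [ 0.1  0.2 -2.6] w 0.0502 t 62.35 q6 2.05
```

Call:
{"api": "move_arm", "payload": {"plan": [[0.6,1,2,-0.002,0,0],[0,0,1.2,0,0,0],[0,0,0,0,0,0],[0,0,0,0,0,0]]}}

```text
clock: 62.85
position: [0.3947, 0.3228, 0.1177]
orientation: [0.0, -0.703, 0.711, 0.0]
force: [0.7, -0.7, -2.8]
width: 0.0501
```

```bash
python3 go.py .3947 .3228 .066
```

```text
shift [-0.  -0.   0.7] rot [-0.0001  0.0009 -0.0106] pos [0.3947 0.3228 0.1177] grasp z 0.0667 F [ 0.7 -0.7 -2.8] w 0.0501 t 62.85 q6 2.05
```

Call:
{"api": "move_arm", "payload": {"plan": [[0,0,1,0,0,0],[0,0,1,0,0,0],[0,0,1,0,0,0],[0,0,1,0,0,0],[0,0,0,0,0,0]]}}

```text
clock: 63.48
position: [0.3947, 0.3229, 0.1172]
orientation: [0.001, -0.704, 0.711, -0.0]
force: [-0.8, 0.0, -1.6]
width: 0.0502
```

Call:
{"api": "move_arm", "payload": {"plan": [[0,0,1.5,0,0,0],[0,0,0.5,0,0,0],[0,0,0,0,0,0]]}}

```text
clock: 63.85
position: [0.3948, 0.323, 0.117]
orientation: [0.002, -0.704, 0.711, -0.0]
force: [-0.8, -0.9, -2.0]
width: 0.0501
```

Call:
{"api": "move_arm", "payload": {"plan": [[0,0,2,0,0,0],[0,0,0.5,0,0,0],[0,0,0,0,0,0]]}}

```text
clock: 64.22
position: [0.3947, 0.323, 0.1169]
orientation: [0.002, -0.704, 0.711, -0.001]
force: [0.1, 0.7, 0.4]
width: 0.05
```

Seated. Release and go for the shouldered vase.

Call:
{"api": "move_arm", "payload": {"plan": [[0,0,0,0,0,0],[0,0,0,0,0,0],[0,0,0,0,0,0],[0,0,-4,0,0,0],[0,0,-25,0,0,0],[0,0,-45,0,0,0],[0,0,-45,0,0,0],[25,-18,0,0,0,-0.01]], "gripper": -0.7}}

```text
clock: 65.22
position: [0.4122, 0.2985, 0.2386]
orientation: [-0.002, 0.708, -0.706, 0.0]
force: [0.5, -0.2, 1.0]
width: 0.0739
```

Call:
{"api": "move_arm", "payload": {"plan": [[40,-28,0,0,0,0],[45,-32,0,0,0,0],[45,-32,0,0,0,0],[45,-32,0,0,0,0],[45,-32,0,0,0,0],[40,-30,0,0,0,0],[30,-20,0,0,0,0],[10,-8,0,0,0,0]]}}

```text
clock: 66.22
position: [0.6343, -0.0107, 0.2425]
orientation: [-0.005, 0.708, -0.706, 0.002]
force: [0.4, 0.4, -0.4]
width: 0.074
```

```bash
python3 go.py .6513 -.0336 .16
```

```text
shift [ 23.1 -16.6  31.6] rot [-0.0101  0.0034  0.0039] pos [ 0.6343 -0.0107  0.2425] grasp z 0.1915 F [ 0.4  0.4 -0.4] w 0.074 t 66.225 q6 1.37
```

Call:
{"api": "move_arm", "payload": {"plan": [[13,-10,5,-0.01,0.003,0.004],[5,-4,8,0,0,0],[0,0,4,0,0,0],[0,0,0,0,0,0],[0,0,0,0,0,0]]}}

```text
clock: 66.85
position: [0.6465, -0.0256, 0.2234]
orientation: [0.001, 0.708, -0.706, -0.003]
force: [-0.5, 0.2, 0.4]
width: 0.0737
```

```bash
python3 go.py .6516 -.0336 .0655
```

```text
shift [  8.3  -5.6 106.9] rot [0.0056 0.0027 0.003 ] pos [ 0.6465 -0.0256  0.2234] grasp z 0.1724 F [-0.5  0.2  0.4] w 0.0737 t 66.85 q6 1.35
```

Call:
{"api": "move_arm", "payload": {"plan": [[7.5,-4,10,0.005,0.003,0],[0,0,15,0,0,0],[0,0,15,0,0,0],[0,0,5,0,0,0],[0,0,0,0,0,0]]}}

```text
clock: 67.47
position: [0.65, -0.0329, 0.1745]
orientation: [0.001, 0.708, -0.706, -0.001]
force: [-0.5, 0.9, 0.3]
width: 0.0738
```

```bash
python3 go.py .6516 -.0336 .0655
```

```text
shift [ 0.7 -1.7 58. ] rot [ 0.002  -0.0001  0.0036] pos [ 0.65   -0.0329  0.1745] grasp z 0.1235 F [-0.5  0.9  0.3] w 0.0738 t 67.475 q6 1.35
```

Call:
{"api": "move_arm", "payload": {"plan": [[0.7,-1,10,0,0,0],[0,0,18,0,0,0],[0,0,15,0,0,0],[0,0,8,0,0,0],[0,0,3,0,0,0],[0,0,0,0,0,0],[0,0,0,0,0,0]]}}

```text
clock: 68.35
position: [0.6514, -0.0337, 0.1168]
orientation: [0.001, 0.708, -0.706, -0.0]
force: [-0.2, 0.8, -0.0]
width: 0.0737
```

```bash
python3 go.py .6516 -.0336 .0655
```

```text
shift [-0.1 -0.2  0.3] rot [ 0.0012 -0.0003  0.0037] pos [ 0.6514 -0.0337  0.1168] grasp z 0.0658 F [-0.2  0.8 -0. ] w 0.0737 t 68.35 q6 1.35
```

Call:
{"api": "move_arm", "payload": {"plan": [[0,0,0,0,0,0],[0,0,0,0,0,0],[0,0,0,0,0,0],[0,0,0,0,0,0],[0,0,0,0,0,0],[0,0,0,0,0,0]], "gripper": 1}}

```text
clock: 69.1
position: [0.652, -0.0338, 0.1179]
orientation: [-0.0, 0.708, -0.706, 0.001]
force: [-0.5, 0.6, -0.4]
width: 0.0568
```

Call:
{"api": "move_arm", "payload": {"plan": [[0,0,-10,0,0,0],[0,0,-25,0,0,0],[0,0,-35,0,0,0],[0,0,-35,0,0,0],[-15,10,-15,0,0,0],[-30,20,0,0,0,0],[-35,24,0,0,0,0],[-35,24,0,0,0,0]]}}

```text
clock: 70.1
position: [0.568, 0.0845, 0.2406]
orientation: [-0.002, -0.707, 0.707, 0.003]
force: [0.6, 0.8, -2.3]
width: 0.0574
```

```bash
python3 go.py .4693 .2305 .19
```

```text
shift [-145.9   98.8    0.6] rot [ 0.0066  0.0021 -0.001 ] pos [0.568  0.0845 0.2406] grasp z 0.1896 F [ 0.6  0.8 -2.3] w 0.0574 t 70.1 q6 1.52
```

Call:
{"api": "move_arm", "payload": {"plan": [[-35,24,0,0.006,0,0],[-35,24,0,0,0,0],[-32,22,0,0,0,0],[-18,12,0,0,0,0],[-8,5,5,0,0,0],[0,0,10,0,0,0],[0,0,5,0,0,0],[0,0,0,0,0,0]]}}

```text
clock: 71.1
position: [0.4655, 0.2205, 0.2168]
orientation: [0.005, 0.709, -0.706, -0.006]
force: [0.1, -1.0, -3.4]
width: 0.0572
```

```bash
python3 go.py .4698 .2305 .0669
```

```text
shift [-9.8 -6.  98.8] rot [0.0168 0.0015 0.0044] pos [0.4655 0.2205 0.2168] grasp z 0.1658 F [ 0.1 -1.  -3.4] w 0.0572 t 71.1 q6 1.78
```

Call:
{"api": "move_arm", "payload": {"plan": [[-8,-2,10,0.016,0.001,0.004],[0,0,15,0,0,0],[0,0,15,0,0,0],[0,0,5,0,0,0],[0,0,0,0,0,0],[0,0,0,0,0,0]]}}

```text
clock: 71.85
position: [0.4697, 0.2262, 0.1689]
orientation: [-0.0, -0.706, 0.709, 0.0]
force: [-0.4, 0.4, -2.6]
width: 0.0571
```

```bash
python3 go.py .4698 .2305 .0669
```

```text
shift [-4.3 -0.1 51. ] rot [ 0.0002  0.     -0.004 ] pos [0.4697 0.2262 0.1689] grasp z 0.1179 F [-0.4  0.4 -2.6] w 0.0571 t 71.85 q6 1.81
```

Call:
{"api": "move_arm", "payload": {"plan": [[-4.3,0,10,0,0,-0.004],[0,0,15,0,0,0],[0,0,10,0,0,0],[0,0,4,0,0,0],[0,0,0,0,0,0],[0,0,0,0,0,0]]}}

```text
clock: 72.6
position: [0.4701, 0.231, 0.1275]
orientation: [-0.0, 0.707, -0.707, 0.0]
force: [-0.6, -0.3, -2.4]
width: 0.057
```

```bash
python3 go.py .4698 .2305 .0669
```

```text
shift [0.5 0.3 9.6] rot [-0.0007  0.0003  0.0007] pos [0.4701 0.231  0.1275] grasp z 0.0765 F [-0.6 -0.3 -2.4] w 0.057 t 72.6 q6 1.81
```

Call:
{"api": "move_arm", "payload": {"plan": [[0.5,0.3,4,0,0,0],[0,0,3,0,0,0],[0,0,0.5,0,0,0],[0,0,0,0,0,0],[0,0,0,0,0,0]]}}

```text
clock: 73.22
position: [0.4703, 0.2306, 0.1202]
orientation: [-0.001, 0.707, -0.707, 0.001]
force: [0.2, 0.4, -2.2]
width: 0.0571
```

```bash
python3 go.py .4698 .2305 .0669
```

```text
shift [0.1 0.5 2.3] rot [-0.0025  0.0007  0.0006] pos [0.4703 0.2306 0.1202] grasp z 0.0692 F [ 0.2  0.4 -2.2] w 0.0571 t 73.225 q6 1.81
```

Call:
{"api": "move_arm", "payload": {"plan": [[0,0.5,1.5,-0.002,0,0],[0,0,1,0,0,0],[0,0,0.5,0,0,0],[0,0,0,0,0,0]]}}

```text
clock: 73.72
position: [0.4698, 0.2306, 0.1179]
orientation: [-0.001, 0.707, -0.707, 0.0]
force: [0.2, -0.4, -3.0]
width: 0.0571
```

Call:
{"api": "move_arm", "payload": {"plan": [[0,0,1,0,0,0],[0,0,1,0,0,0],[0,0,0,0,0,0]]}}

```text
clock: 74.1
position: [0.4699, 0.2307, 0.118]
orientation: [-0.001, 0.707, -0.707, 0.0]
force: [-0.5, 0.3, -2.3]
width: 0.0568
```

Call:
{"api": "move_arm", "payload": {"plan": [[0,0,1.5,0,0,0],[0,0,0.5,0,0,0],[0,0,0,0,0,0]]}}

```text
clock: 74.47
position: [0.47, 0.2307, 0.1179]
orientation: [-0.001, 0.708, -0.707, 0.001]
force: [-1.0, 0.4, -1.0]
width: 0.057
```

Call:
{"api": "move_arm", "payload": {"plan": [[0,0,1.5,0,0,0],[0,0,0,0,0,0],[0,0,0,0,0,0]]}}

```text
clock: 74.85
position: [0.4701, 0.2308, 0.1179]
orientation: [-0.002, 0.708, -0.707, 0.001]
force: [-0.6, -0.2, 2.0]
width: 0.0569
```

Seated. Release, lift, and pull back for a check.

Call:
{"api": "move_arm", "payload": {"plan": [[0,0,0,0,0,0],[0,0,0,0,0,0],[0,0,0,0,0,0],[0,0,-4,0,0,0],[0,0,-25,0,0,0],[0,0,-45,0,0,0],[0,0,-45,0,0,0],[40,0,-10,0,0,0]], "gripper": -0.7}}

```text
clock: 75.85
position: [0.4705, 0.1916, 0.2493]
orientation: [-0.001, 0.709, -0.705, 0.001]
force: [1.0, -1.3, -0.2]
width: 0.0744
```

Call:
{"api": "move_arm", "payload": {"plan": [[50,0,0,0,0,0],[50,0,0,0,0,0],[50,0,0,0,0,0],[50,0,0,0,0,0],[50,0,0,0,0,0],[30,0,0,0,0,0],[0,0,0,0,0,0],[0,0,0,0,0,0]]}}

```text
clock: 76.85
position: [0.4731, -0.0981, 0.2537]
orientation: [-0.005, 0.708, -0.706, 0.005]
force: [0.0, -0.8, 0.5]
width: 0.0738
```

```bash
python3 m.py; python3 fit.py
cat > chk.py <<'E'
from h import *
for n in('top','scene'): cv2.imwrite(f'pics/{n}9.png',cap(n)['pixels'][:,:,::-1])
E
python3 chk.py; python3 go.py .4 .0 .2
```

```text
top tray 0.97 [103, 203, 241, 326] 12996 med [0.485 0.318 0.013] zmax [0.0081 0.0119 0.025 ]
top board 0.76 [278, 141, 375, 298] 9732 med [0.583 0.006 0.013] zmax [0.0059 0.0115 0.0151]
top wheel 0.91 [456, 193, 530, 276] 2263 med [ 0.538 -0.337  0.071] zmax [0.0666 0.0698 0.0732]
top wheel 0.45 [291, 201, 307, 215] 168 med [0.591 0.059 0.022] zmax [0.0184 0.0221 0.0251]
top round_vase_center 0.87 [92, 255, 139, 283] 1322 med [0.47  0.413 0.067] zmax [0.0133 0.0697 0.1048]
top square_vase_center 0.61 [142, 295, 186, 329] 1137 med [0.393 0.322 0.068] zmax [0.0153 0.0728 0.1035]
top shouldered_vase_center 0.92 [195, 254, 229, 283] 774 med [0.469 0.222 0.09 ] zmax [0.0491 0.0902 0.11  ]
top low_box_center 0.67 [485, 216, 513, 242] 379 med [ 0.531 -0.322  0.105] zmax [0.0982 0.1049 0.109 ]
top colour_dish_center 0.75 [292, 199, 307, 215] 160 med [0.593 0.057 0.022] zmax [0.0119 0.022  0.0251]
top colour_dish_center 0.54 [197, 254, 227, 280] 807 med [0.469 0.223 0.089] zmax [0.0431 0.0896 0.11  ]
scene tray 0.75 [383, 246, 539, 354] 8178 med [0.52  0.328 0.013] zmax [0.0037 0.0114 0.0243]
[... 599 characters left out ...]
max [0.0724 0.0981 0.1069]
round top 943 [0.4701 0.4119] 0.0022
round scene 1165 [0.4728 0.4146] 0.0013
round both 2108 [0.4722 0.4131] 0.0018
shoul top 102 [0.4705 0.231 ] 0.0002
shoul scene 269 [0.4709 0.2321] 0.0008
shoul both 371 [0.4708 0.2316] 0.0007
wheel top contour [ 0.5262 -0.3208  0.0683] 0.0054
wheel scene mean [ 0.5389 -0.3065  0.0684]
[ 0.5265 -0.3162  0.0751]
board ((570.2181396484375, -0.587005615234375), (162.8536834716797, 321.2149353027344), 81.67257690429688)
dish [(array([0.59233714, 0.06003509]), np.float64(0.0023957396239775355))]
shift [-99.   73.2   1.4] rot [-0.0151 -0.001   0.0038] pos [ 0.4735 -0.0987  0.2536] grasp z 0.2026 F [1.2 0.6 0.6] w 0.0737 t 78.0 q6 1.12
```

View pics/scene9.png

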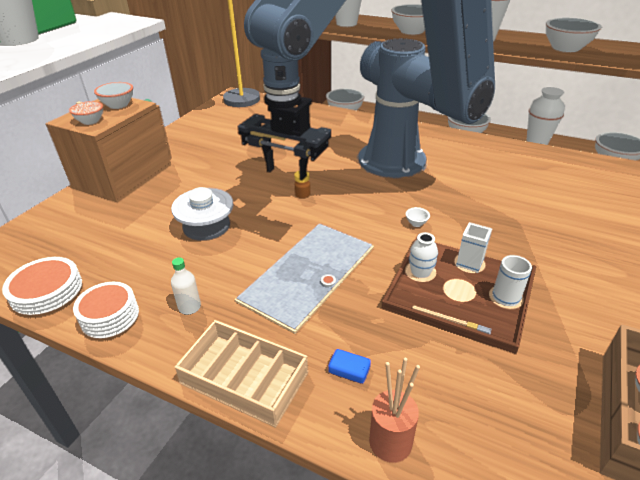

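View pics/top9.png

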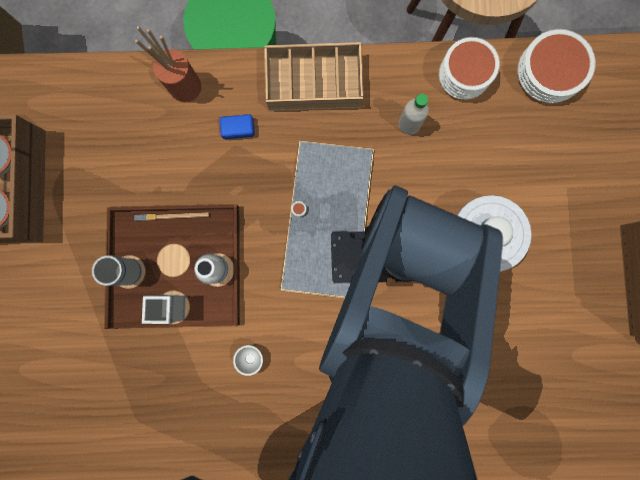

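View pics/tr.png

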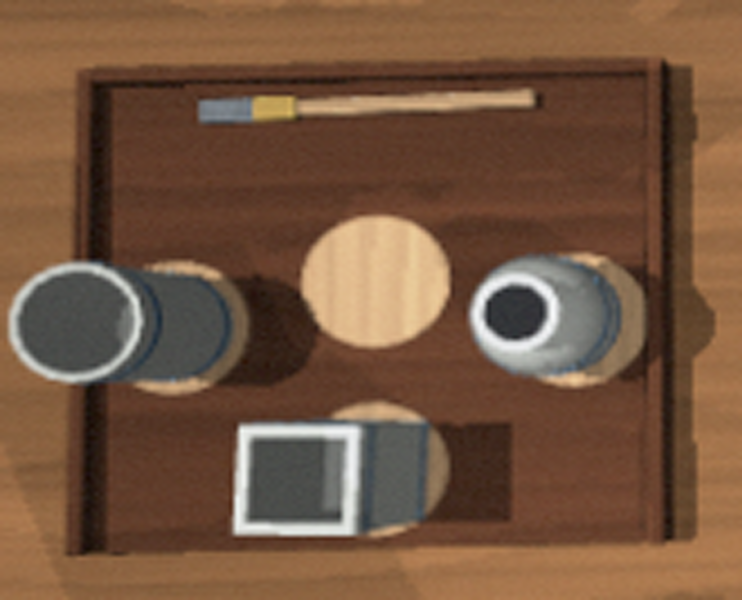

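The vases match their starting positions within about 0.6 mm: round at (76,322) in the crop, square at (298,479), shouldered lip at (515,312). The dish hasn't moved, the box is on the wheel, and the gripper is clear of everything. Handing in.

```bash
python3 -c "
from station import ctrl
print(ctrl.sign_off()); print(ctrl.state()['clock'])"
```

```text
the job is handed in; nothing more can be done
None
the job is handed in; nothing more can be done
```

The job is done and handed in at about 78 s of the 136 s allowed. I moved the shouldered, square and round vases onto the felt board. The low box went on the middle of the banding wheel, and then the round, square and shouldered vases went back on their own tray marks.

My last checks, made before handing in, showed:
- **Vases:** all three are upright. The round and shouldered vases fitted to within about 0.6 mm of their starting positions. I compared the square vase only by eye, and its before and after close-ups look the same.
- **Low box:** it stands on the wheel, 0.5–1.7 mm from the measured middle. The cameras disagreed on the wheel's middle by up to about 5 mm in x. I aimed at (0.523, -0.317), from the wrist and top-camera fits.
- **Colour dish:** it moved less than 0.5 mm, which is within measuring noise.
- **Final top-view fit of the wheel:** this failed, because the arm hid part of the wheel. I relied on the wrist and top views taken just after setting the box down.

The force readings I saw stayed within about 4 N.

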